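Sweep the old rubber stoppers into the dustpan

TASK

Four used rubber stoppers have been left on the laboratory bench among the small glassware. Sweep all four along the bench with your fingertips, in through the open mouth of the dustpan, until each is right inside, completely past the sloping rubber lip; push them only, never pick one up or carry it. Leave the glassware and the other equipment standing where it is, don't shove the dustpan away, and finish with the hand clear of everything.

Things in the scene. Friction and masses are not known exactly. Their poses are not given: they have to be found in the camera images.
- dustpan: Loose flat sheet-steel dustpan (0.7 kg), at the left of the bench. Origin on the bench under the pan's middle; x level from the open mouth to the handle, y across, z up. Pan from x -105 to +105 mm, 240 mm wide, walls 3 mm: back wall 60 mm high; side walls from x = -92 mm (22 mm high) rising to 60 mm at the back. Flat floor 3 mm above the bench. Tube handle 130 mm long behind the back wall, 34 mm up.
- pan_lip (a point): Middle of the front edge of the dustpan's mouth, on the bench (105 mm before the pan's origin). Axes as the dustpan's. The black rubber lip slopes up from 0.6 mm here to the 3 mm floor 25 mm further in.
- stopper1: Black rubber stopper, a truncated cone standing on its broad end: 32 mm across at the foot, 26 mm at the top, 30 mm high, with two bores in its top face; 15 to 40 g, loose. Origin at the middle of the solid, 15 mm above its foot; z up.
- stopper2: Black rubber stopper, a truncated cone standing on its broad end: 32 mm across at the foot, 26 mm at the top, 30 mm high, solid, without a bore; 15 to 40 g, loose. Origin at the middle of the solid, 15 mm above its foot; z up.
- stopper3: Black rubber stopper, a truncated cone standing on its broad end: 29 mm across at the foot, 23 mm at the top, 28 mm high, with one bore in its top face; 15 to 40 g, loose. Origin at the middle of the solid, 14 mm above its foot; z up.
- stopper4: Black rubber stopper, a truncated cone standing on its broad end: 29 mm across at the foot, 23 mm at the top, 28 mm high, solid, without a bore; 15 to 40 g, loose. Origin at the middle of the solid, 14 mm above its foot; z up.
- beaker: Bystander among the stoppers: small clear glass beaker, 45 mm across, 58 mm high, loose. Origin at the centre of its underside.
- flask: Bystander among the stoppers: small amber glass conical flask, 47 mm across at the foot, 72 mm high, loose. Origin at the centre of its underside.
- crucible: Bystander among the stoppers: white porcelain crucible with its lid on, 45 mm across at the rim, 26 mm at the foot, 52 mm high, loose. Origin at the centre of its underside.
- boss_head: Bystander beyond the stoppers: cast metal boss head (rod clamp) with two wing screws, within about 65 mm of its origin, 28 mm high, loose. Origin on the bench under its body.
- evap_dish: Bystander at the right: white porcelain evaporating dish, 80 mm across, 32 mm high, loose. Origin at the centre of its underside.
Things that resemble listed ones, but are neither listed nor needed, are in the scene too. What is shaped like the stopper2 but pink or yellow is not meant.

How it is judged:
By the outcome, as a careful person would: the job done as asked, in the order asked, and still so for the second after the job is handed in, with the robot touching nothing.
It also fails if it takes over 67 s, if anything falls off the work surface, if the arm or the gripper's body presses on something with over 40 N, if the wrist force passes 120 N, or if a joint passes its speed limit or range.

ROBOT

A 6-joint arm with a two-finger parallel gripper is mounted at the origin on the work surface. World frame = base frame: x ahead of the robot, y to its left, z up, the work surface at z = 0. Lengths are in m, angles in rad, forces in N, time in s.
With the tool pointing down it reaches from about 0.4 to 0.825 m from the base axis. Payload 7 kg.
Tool frame: the origin (TCP) lies between the finger pads; the fingertips stand 17 mm ahead of it and the grasp point (between the pads) lies 2 mm behind it; x points along the fingers, z is the direction in which the jaws open and shut, and the axes are right-handed (so a half turn about x gives the same grasp; the last joint's range is limited). The gripper opens to 88 mm and grips with 3 to 60 N. Pads are 19 mm wide; open, the fingers measure 130 mm over their backs; the gripper's body (78 mm by 193 mm) begins 47 mm behind the grasp point.
Start: joints at [-1.019, 0.359, 0.012, 0, -1.224, -0.288], TCP at [0.176, -0.652, 0.244] pointing down, gripper open.
Joint ranges: [-3.07, 3.07], [-1.43, 2.12], [-1.02, 1.25], [-3.03, 1.67], [-3.05, -0], [-3.03, 3.03]. Speed limits (rad/s): [2.39, 2.39, 3.01, 3.14, 3.14, 3.14].

INTERFACE

Orientations are given as [roll, pitch, yaw] about the fixed x, y, z axes, in that order (R = Rz(yaw) Ry(pitch) Rx(roll)).
In Python, from station import * gives the robot as it stands.
- The arm moves only by the tool step_arm, never from a script. Its argument "deltas" is a list of rows, each a list of 5 numbers: the shift along the tool's x, y, z in cm, then the turn about the tool's x in degrees, then the closure, from 0 (fully open) to 1 (shut). In form: [[dx, dy, dz, roll, fingers], ...]. A call has exactly 10 rows; each row is the pose to reach, as a shift and turn from the pose commanded when the call began, along the tool's axes at that moment; what a row does not reach only later rows make up. A row lasts 1/12 s, in which the tool goes at most 41.7 mm and 7.16 degrees, less where a joint would pass 70% of its speed; a pose out of reach is approached as far as the arm can. A call with a gripper value outside its range is refused whole. The fingers move at their own pace and stop on an object; "squeeze" is the grip in N (left out, the last holds). Time passes only in rows, so rows that repeat a pose let the fingers close, or fill a call up. It gives the time, the measured TCP pose, the force and the opening at its end, in the units of the state.
- get_state(): the state, without advancing time (a new reading comes with each control period).
- grab_frame(name): name is "scene" or "side" or "wrist"; returns a dict with "pixels" (420x560x3 uint8, red, green, blue), "range_z" (420x560 float32, m along the optical axis (not along the pixel's ray), 0 where there is no reading), "fx", "fy", "cx", "cy" (pixels), "k1" (the pictures are not rectified: a ray, as slopes to the right and down, at radius r is drawn at 1 + k1 r^2 times it, then the intrinsics apply), "view" (4x4, takes a point from world to camera coordinates); the wrist camera has in their place "hand_eye" (4x4, takes a point from camera to tool coordinates, whose origin is the TCP and whose axes are the tool frame's). Camera axes: x right, y down, z forward; pixel columns grow to the right and rows downward; lengths in m; the calibration is good to about 2 mm. A picture is of the moment at which its call begins: read the wrist's pose just before it.
- job_done(): hands the job in, once; it reports no verdict.
Trained networks look in the newest picture that a camera, given by its name, has taken for a name from the list of things; names that differ only in an ending like _2 or _b are one class to them, and where a whole thing is asked for, a point or a joint stands for the part that bears it (a point fixed in the world has none). Each returns a list of dicts, best first, with "conf" (0 to 1); they miss things now and then, are a little off and sometimes report something else, mostly with a low value. They report only what shows in the picture. A call takes as long as a camera call. They do not tell look-alikes from the thing itself.
- boxes_of(thing, camera): "extent" ([left, top, right, bottom] in pixels, round what is visible of it).
- masks_of(thing, camera): "mask" (420x560 bool, what is visible of it) and "extent" ([left, top, right, bottom] in pixels, round what is visible of it).
The state is a dict: "t": time; "q": joint angles; "qd": joint speeds; "joint_efforts": joint torques, N m; "eef_pos": TCP position; "ee_rot": TCP orientation; "force": force on the tool from outside, world axes, zero at the start; "moment": the same for the moment, N m; "width": finger opening in m.
Only numpy, scipy, OpenCV 4.12 (cv2) and the standard library are available. Lean on these libraries where they do the work, as an engineer would, in place of code of your own. Each camera call takes 0.05 s, during which the arm holds its last target.

## Working session

There is one attempt and no reset: what is moved stays moved. The work goes in short steps, Python scripts to look and compute and a tool call to move; the robot and the scene stay as the last step left them, time stands still between calls to the robot, and variables do not carry over. Pictures are saved under pics/ and viewed, and the job is handed in when it is done.

Besides the shell and the picture viewer there is one more tool, called as name(argument=value, ...), one argument or row to a line, values as JSON. step_arm: Moves the arm, as the interface text tells. Its arguments: {"type":"object","properties":{"deltas":{"type":"array"},"squeeze":{"type":"number"}},"required":["deltas"]}

```bash
ls; mkdir -p pics
python3 - <<'E'
from station import *
import cv2
s=get_state();print({k:(v if not hasattr(v,'round') else v) for k,v in s.items()})
for n in ["scene","side","wrist"]:
    f=grab_frame(n); cv2.imwrite(f"pics/a_{n}.png",f["pixels"][:,:,::-1])
    print(n,f["fx"],f["fy"],f["cx"],f["cy"],f["k1"],f.get("view",f.get("hand_eye")))
E
```

```text
pics
{'t': 0.0, 'q': array([-1.01889527e+00,  3.59401718e-01,  1.10701423e-02, -3.63640106e-04,
       -1.22408592e+00, -2.88070612e-01]), 'qd': array([-0.0013766 ,  0.00128023, -0.00079397, -0.00113828, -0.0004928 ,
        0.0006222 ]), 'joint_efforts': array([ 7.59967352e-04, -5.82717168e+01,  2.93048912e+01,  6.99686229e+00,
        6.63730607e-03, -1.76099911e-04]), 'eef_pos': array([ 0.17587212, -0.6512154 ,  0.24261554]), 'ee_rot': array([0.08028034, 1.5691395 , 1.91478327]), 'force': array([-0.12735906,  0.05232042,  0.20833889]), 'moment': array([0.02878382, 0.03093868, 0.05045503]), 'width': 0.08762518429961763}
scene 428.7905615537223 428.7905615537223 277.7529611451291 200.50417869642058 0.0012136563563749374 [[-0.20935665  0.97781301 -0.00717748  0.17623237]
 [ 0.55106098  0.11191611 -0.82692598 -0.28747424]
 [-0.8077757  -0.17707768 -0.56226498  1.49497738]
 [ 0.          0.          0.          1.        ]]
side 540.8360151419279 540.8360151419279 287.62940065528284 208.58335407179703 -0.16446106465184077 [[ 0.98483819 -0.17333091 -0.00708108 -0.6152787 ]
 [-0.12389375 -0.67419986 -0.72808302  0.10169877]
 [ 0.12142523  0.71792127 -0.68545238  1.33383248]
 [ 0.          0.          0.          1.        ]]
wrist 326.55128547804117 326.55128547804117 278.1877956236304 209.23538199531 -0.0041168502557726245 [[ 2.11937691e-04 -3.00914729e-01  9.53651027e-01 -1.41081449e-01]
 [ 1.35140311e-03 -9.53650091e-01 -3.00914734e-01  8.16687218e-02]
 [ 9.99999064e-01  1.35254214e-03  2.04542702e-04 -7.71741286e-04]
 [ 0.00000000e+00  0.00000000e+00  0.00000000e+00  1.00000000e+00]]
```

View pics/a_scene.png

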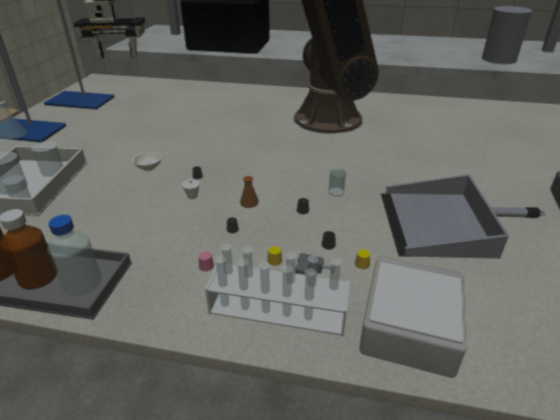

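View pics/a_side.png

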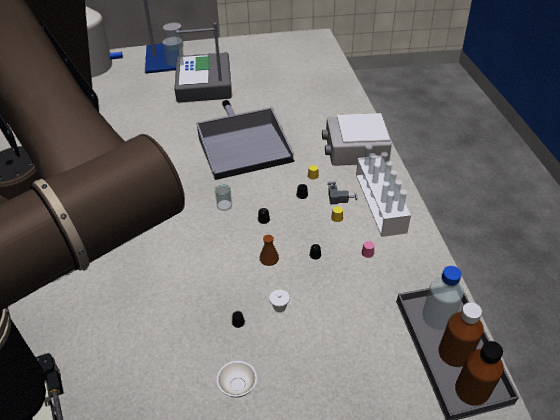

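View pics/a_wrist.png

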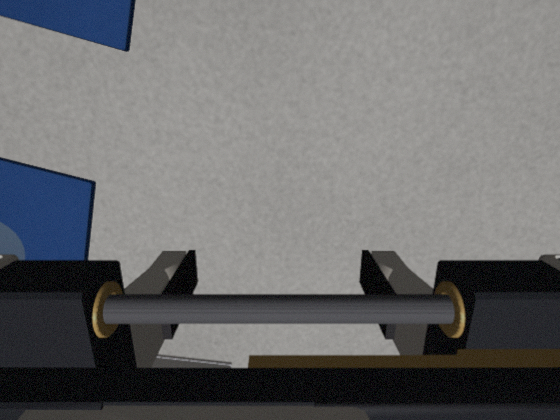

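The views show four black stoppers: scene pixels (197,172), (232,225), (303,206) and (329,240). The dustpan mouth faces them. Now I'll measure.

```bash
cat > h.py <<'E'
from station import *
import numpy as np, cv2
from scipy.spatial.transform import Rotation as Ro
def dist(f): return np.array([f["k1"],0,0,0.])
def K(f): return np.array([[f["fx"],0,f["cx"]],[0,f["fy"],f["cy"]],[0,0,1]])
def ext(f,s=None):
    if "view" in f: return np.linalg.inv(np.array(f["view"]))
    T=np.eye(4);T[:3,:3]=Ro.from_euler('xyz',s["ee_rot"]).as_matrix();T[:3,3]=s["eef_pos"]
    return T@np.array(f["hand_eye"])
def rays(f,px):
    return cv2.undistortPoints(np.array(px,float).reshape(-1,1,2),K(f),dist(f)).reshape(-1,2)
def pts(f,mask,T):
    v,u=np.nonzero(mask&(f["range_z"]>0)); z=f["range_z"][v,u]
    r=rays(f,np.c_[u,v]); p=np.c_[r*z[:,None],z]
    return p@T[:3,:3].T+T[:3,3]
def onplane(f,px,T,h):
    r=rays(f,px); d=np.c_[r,np.ones(len(r))]@T[:3,:3].T; o=T[:3,3]
    return o+d*((h-o[2])/d[:,2])[:,None]
def proj(f,P,T):
    Ti=np.linalg.inv(T); return cv2.projectPoints(np.array(P,float),cv2.Rodrigues(Ti[:3,:3])[0],Ti[:3,3],K(f),dist(f))[0].reshape(-1,2)
E
python3 - <<'E'
from h import *
np.set_printoptions(precision=4,suppress=True)
for cam in ["scene","side"]:
    f=grab_frame(cam);T=ext(f)
    for n in ["stopper2","beaker","flask","crucible","boss_head","evap_dish","dustpan"]:
        for m in masks_of(n,cam)[:8]:
            if m["mask"].sum()<10: continue
            P=pts(f,m["mask"],T); 
            if len(P)==0: print(n,"nodepth");continue
            lo,hi=np.percentile(P,[3,97],axis=0)
            c=f["pixels"][m["mask"]].mean(0)
            print(cam,n,round(m["conf"],2),[int(x) for x in m["extent"]],"mid",(lo+hi)/2,"size",hi-lo,"rgb",c.astype(int))
E
```

```text
scene stopper2 0.8 [198, 253, 215, 274] mid [ 0.8014 -0.1586  0.0171] size [0.0236 0.0262 0.0293] rgb [111  76  85]
scene stopper2 0.73 [319, 230, 337, 250] mid [0.6846 0.0774 0.0166] size [0.0235 0.0261 0.0293] rgb [45 46 43]
scene stopper2 0.7 [355, 249, 369, 269] mid [0.7312 0.1514 0.0172] size [0.0239 0.0256 0.0288] rgb [110 102  29]
scene stopper2 0.59 [266, 245, 282, 264] mid [ 0.7552 -0.0264  0.0161] size [0.0268 0.0275 0.0312] rgb [111 104  34]
scene stopper2 0.49 [228, 217, 235, 234] mid [ 0.6731 -0.1426  0.0164] size [0.0239 0.0241 0.0268] rgb [47 48 45]
scene stopper2 0.45 [297, 198, 309, 214] mid [0.5684 0.0019 0.0161] size [0.0245 0.027  0.0297] rgb [48 49 46]
scene beaker 0.69 [327, 171, 345, 194] mid [0.4704 0.0735 0.0302] size [0.0412 0.0361 0.0547] rgb [ 95 102  98]
scene flask 0.64 [381, 175, 542, 259] mid [0.5511 0.3399 0.0287] size [0.2544 0.258  0.0561] rgb [79 80 83]
scene flask 0.62 [239, 175, 257, 207] mid [ 0.5674 -0.1324  0.0376] size [0.0268 0.0355 0.0695] rgb [75 57 41]
scene flask 0.27 [295, 253, 329, 275] mid [0.8086 0.0523 0.0548] size [0.1163 0.0558 0.
[... 1136 characters left out ...]
 0.0289] rgb [15 14 15]
side beaker 0.72 [213, 183, 233, 210] mid [0.4666 0.0822 0.0318] size [0.0416 0.0588 0.0608] rgb [123 128 128]
side flask 0.56 [258, 234, 280, 264] mid [ 0.553  -0.1412  0.0412] size [0.0354 0.0269 0.0678] rgb [71 39 20]
side crucible 0.67 [269, 289, 289, 313] mid [ 0.556  -0.2827  0.027 ] size [0.0382 0.0389 0.0482] rgb [174 172 178]
side boss_head 0.59 [325, 180, 356, 205] mid [0.78   0.0605 0.0186] size [0.0684 0.0726 0.0288] rgb [72 74 78]
side evap_dish 0.67 [218, 362, 256, 397] mid [ 0.4438 -0.457   0.0199] size [0.0668 0.0693 0.0295] rgb [183 180 180]
side dustpan 0.86 [195, 100, 293, 181] mid [0.5492 0.3226 0.0308] size [0.2375 0.2265 0.0588] rgb [ 98  97 107]
```

Run:
```python
from h import *
np.set_printoptions(precision=4,suppress=True)
# rectified bench plane, 2 px per cm... 1px = 1.25mm ; x 0.38..0.88 vertical, y -0.4..0.56 
s=0.00125
ys=np.arange(0.56,-0.40,-s); xs=np.arange(0.88,0.36,-s)
Y,X=np.meshgrid(ys,xs)
for cam in ["scene","side"]:
    f=grab_frame(cam);T=ext(f)
    q=proj(f,np.c_[X.ravel(),Y.ravel(),0*X.ravel()],T).reshape(X.shape+(2,)).astype(np.float32)
    im=cv2.remap(f["pixels"],q[...,0],q[...,1],cv2.INTER_LINEAR)[:,:,::-1].copy()
    im=np.clip(im*1.6,0,255).astype(np.uint8)
    for k in range(4,9): r=int((0.88-k/10)/s); cv2.line(im,(0,r),(im.shape[1],r),(0,255,0),1)
    for k in range(-4,6): c=int((0.56-k/10)/s); cv2.line(im,(c,0),(c,im.shape[0]),(0,255,0),1)
    cv2.imwrite(f"pics/top_{cam}.png",im); print(im.shape)
```

```text
(416, 768, 3)
(416, 768, 3)
```

View pics/top_scene.png

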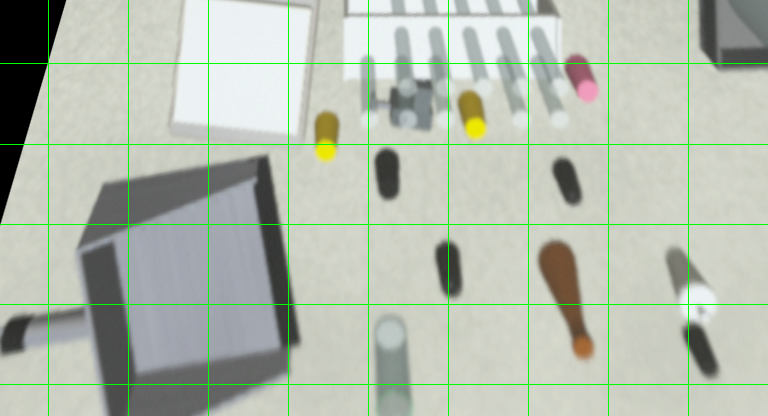

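View pics/top_side.png

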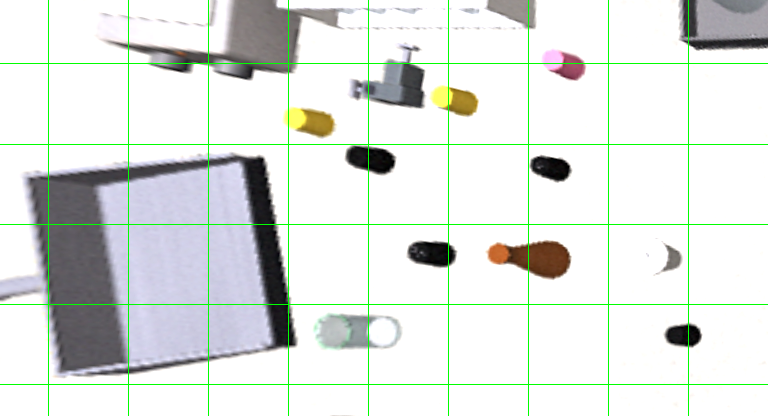

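Run:
```python
from h import *
np.set_printoptions(precision=4,suppress=True)
s=get_state();R=Ro.from_euler('xyz',s["ee_rot"]).as_matrix();print(s["t"],R)
print("tool y dir deg",np.degrees(np.arctan2(R[1,1],R[0,1])))
f=grab_frame("side");T=ext(f);P=pts(f,np.ones((420,560),bool),T)
g=grab_frame("scene");Q=pts(g,np.ones((420,560),bool),ext(g))
for n,A in(("side",P),("scene",Q)):
    m=(A[:,2]>0.062)&(A[:,0]>0.38)&(A[:,0]<0.95)&(A[:,1]>-.45)&(A[:,1]<.5)
    B=A[m];
    for y0 in np.arange(-.45,.5,.05):
        b=B[(B[:,1]>=y0)&(B[:,1]<y0+.05)]
        if len(b)>5: print(n,round(y0,2),len(b),"minx",np.percentile(b[:,0],2),"maxz",np.percentile(b[:,2],98))
# pan floor check & lip
for n,A in(("side",P),("scene",Q)):
    m=(abs(A[:,0]-.55)<.05)&(abs(A[:,1]-.30)<.04); print(n,"floor z",np.median(A[m,2]))
    m=(abs(A[:,0]-.62)<.05)&(abs(A[:,1]+.05)<.03); print(n,"bench z",np.median(A[m,2]))
```

```text
1.05 [[ 0.     -0.9654 -0.2607]
 [ 0.     -0.2607  0.9654]
 [-1.     -0.     -0.    ]]
tool y dir deg -164.8855377033452
side -0.45 419 minx 0.8697814426135754 maxz 0.11720292004157457
side -0.4 961 minx 0.858910380166054 maxz 0.1613119457408647
side -0.35 14 minx 0.8704249418765948 maxz 0.11410108084338644
side -0.15 181 minx 0.5449574017102848 maxz 0.07623607450873784
side -0.1 634 minx 0.8456792864668706 maxz 0.12378062854188564
side -0.05 305 minx 0.844280569141739 maxz 0.12391313919157243
side -0.0 384 minx 0.8445797288474156 maxz 0.12399833770204576
side 0.05 372 minx 0.4710665792299962 maxz 0.12523186649083487
side 0.1 142 minx 0.8435598874123513 maxz 0.12475961399501347
side 0.15 869 minx 0.7863551422374054 maxz 0.09694112352615124
side 0.2 583 minx 0.7886279787535299 maxz 0.09756805924598592
side 0.25 526 minx 0.7946587934172973 maxz 0.0973574433018457
side 0.3 78 minx 0.7980494224210644 maxz 0.09563195414654627
side 0.35 39 minx 0.41426136175984096 maxz 0.06803950277609819
side 0.4 79 minx 0.4744330746758009 maxz 0.0683245418198409
scene -0.45 739 minx 0.879388265727621 max
[... 356 characters left out ...]
913 minx 0.8513592440157602 maxz 0.12126945828157504
scene 0.05 960 minx 0.8520840851162187 maxz 0.12129061124285576
scene 0.1 581 minx 0.8511227839260515 maxz 0.12134994299725564
scene 0.15 1551 minx 0.797498478855519 maxz 0.09411090172868553
scene 0.2 2026 minx 0.7998103048039923 maxz 0.09421606872896976
scene 0.25 2035 minx 0.8045436766453324 maxz 0.09436404209407434
scene 0.3 378 minx 0.8054643662682992 maxz 0.09364105038637058
scene 0.35 27 minx 0.4188113749317953 maxz 0.06451371866929001
scene 0.4 84 minx 0.4924321545904141 maxz 0.06426503074954441
side floor z 0.006047319151658237
side bench z 0.002293259854274643
scene floor z 0.002288312146530469
scene bench z -0.0013089369268074469
```

```bash
cat >> h.py <<'E'
from scipy.optimize import least_squares
def cone(x,y,rb,rt,h,z0=0):
    a=np.linspace(0,2*np.pi,48)
    return np.r_[np.c_[x+rb*np.cos(a),y+rb*np.sin(a),0*a+z0],np.c_[x+rt*np.cos(a),y+rt*np.sin(a),0*a+h+z0]]
def fitcone(f,T,x,y,rb,rt,h,test,z0=0):
    hull=cv2.convexHull(proj(f,cone(x,y,rb*1.6,rt*1.6,h*1.2,z0),T).astype(np.float32)).astype(int)
    m=np.zeros((420,560),np.uint8);cv2.fillConvexPoly(m,hull,1)
    k=(m>0)&test(f["pixels"].astype(int))
    n,lab,st,ce=cv2.connectedComponentsWithStats(k.astype(np.uint8))
    if n<2:return None
    i=1+np.argmax(st[1:,4]); c=ce[i]
    def cen(p):
        hl=cv2.convexHull(proj(f,cone(*p,rb,rt,h,z0),T).astype(np.float32)).reshape(-1,2)
        mo=cv2.moments(hl*1.0); return np.array([mo["m10"]/mo["m00"],mo["m01"]/mo["m00"]])-c
    p=least_squares(cen,[x,y]).x
    hl=cv2.convexHull(proj(f,cone(*p,rb,rt,h,z0),T).astype(np.float32))
    return p,st[i,4],cv2.contourArea(hl)
E
python3 - <<'E'
from h import *
np.set_printoptions(precision=4,suppress=True)
dark=lambda I:I.max(2)<62
F={c:grab_frame(c) for c in("scene","side")}
print({c:np.linalg.inv(F[c]["view"])[:3,3] for c in F})
for n,(x,y),d in[("A",(.564,.001),(16,13,30)),("B",(.68,.077),(16,13,30)),("C",(.669,-.144),(14.5,11.5,28)),("D",(.464,-.306),(14.5,11.5,28))]:
    for c in F:
        print(n,c,fitcone(F[c],ext(F[c]),x,y,*[v/1000 for v in d],dark))
E
```

```text
{'scene': array([1.4029, 0.1246, 0.6041]), 'side': array([ 0.4566, -0.9957,  0.984 ])}
A scene (array([0.565, 0.002]), np.int32(143), 190.40642872522585)
A side (array([0.5619, 0.0065]), np.int32(147), 163.53846438764594)
B scene (array([0.6806, 0.0772]), np.int32(188), 239.350406402722)
B side (array([0.6784, 0.0822]), np.int32(134), 149.12314703920856)
C scene (array([ 0.6705, -0.1428]), np.int32(136), 178.05165633442812)
C side (array([ 0.6679, -0.1384]), np.int32(138), 152.3032689485699)
D scene (array([ 0.465 , -0.3058]), np.int32(90), 124.15597265423276)
D side (array([ 0.4609, -0.3026]), np.int32(162), 184.89139396208338)
```

```bash
cat > plan.py <<'E'
import numpy as np,json,sys
# usage: plan(cur(x,y,z,phi), targets [(x,y,z,phi,nrows)], clos) -> rows
def plan(cur,targets,clos):
    x,y,z,ph=cur; a=np.radians(ph); out=[]; c=np.array(cur,float)
    for t in targets:
        g=np.array(t[:4],float)
        for k in range(1,t[4]+1):
            p=c+(g-c)*k/t[4]; d=p[:2]-[x,y]
            f=d@[np.cos(a),np.sin(a)]; l=d@[-np.sin(a),np.cos(a)]
            out.append([round(-(p[2]-z)*100,1),round(-f*100,1),round(l*100,1),round(-(p[3]-ph),1),clos])
        c=g
    for i in range(0,len(out),10):
        # rows re-expressed from the end of each previous call
        pass
    return out
def calls(cur,targets,clos):
    cur=list(cur); buf=[]; c=np.array(cur,float); pts=[]
    for t in targets:
        g=np.array(t[:4],float); pts+= [tuple(c+(g-c)*k/t[4]) for k in range(1,t[4]+1)]; c=g
    while len(pts)%10: pts.append(pts[-1])
    for i in range(0,len(pts),10):
        rows=plan(cur,[(*p,1) for p in pts[i:i+10]],clos)
        print(json.dumps(rows)); cur=pts[i+9]
        print(" -> end",np.round(cur,4))
E
python3 - <<'E'
from plan import calls
calls((.176,-.652,.244,15.1),[(.695,.022,.15,105.3,22),(.695,.022,.030,105.3,6),(.695,.022,.030,105.3,2)],.77)
E
```

```text
[[0.4, -3.1, 2.3, -4.1, 0.77], [0.9, -6.2, 4.7, -8.2, 0.77], [1.3, -9.2, 7.0, -12.3, 0.77], [1.7, -12.3, 9.4, -16.4, 0.77], [2.1, -15.4, 11.7, -20.5, 0.77], [2.6, -18.5, 14.1, -24.6, 0.77], [3.0, -21.5, 16.4, -28.7, 0.77], [3.4, -24.6, 18.7, -32.8, 0.77], [3.8, -27.7, 21.1, -36.9, 0.77], [4.3, -30.8, 23.4, -41.0, 0.77]]
 -> end [ 0.4119 -0.3456  0.2013 56.1   ]
[[0.4, -3.9, -0.2, -4.1, 0.77], [0.9, -7.7, -0.5, -8.2, 0.77], [1.3, -11.6, -0.7, -12.3, 0.77], [1.7, -15.4, -1.0, -16.4, 0.77], [2.1, -19.3, -1.2, -20.5, 0.77], [2.6, -23.2, -1.5, -24.6, 0.77], [3.0, -27.0, -1.7, -28.7, 0.77], [3.4, -30.9, -2.0, -32.8, 0.77], [3.8, -34.7, -2.2, -36.9, 0.77], [4.3, -38.6, -2.5, -41.0, 0.77]]
 -> end [ 6.478e-01 -3.930e-02  1.585e-01  9.710e+01]
[[0.4, -2.7, -2.7, -4.1, 0.77], [0.9, -5.5, -5.4, -8.2, 0.77], [2.9, -5.5, -5.4, -8.2, 0.77], [4.9, -5.5, -5.4, -8.2, 0.77], [6.9, -5.5, -5.4, -8.2, 0.77], [8.9, -5.5, -5.4, -8.2, 0.77], [10.9, -5.5, -5.4, -8.2, 0.77], [12.9, -5.5, -5.4, -8.2, 0.77], [12.9, -5.5, -5.4, -8.2, 0.77], [12.9, -5.5, -5.4, -8.2, 0.77]]
 -> end [6.950e-01 2.200e-02 3.000e-02 1.053e+02]
```

step_arm(
  deltas=[
    [0.4,-3.1,2.3,-4.1,0.77],
    [0.9,-6.2,4.7,-8.2,0.77],
    [1.3,-9.2,7.0,-12.3,0.77],
    [1.7,-12.3,9.4,-16.4,0.77],
    [2.1,-15.4,11.7,-20.5,0.77],
    [2.6,-18.5,14.1,-24.6,0.77],
    [3.0,-21.5,16.4,-28.7,0.77],
    [3.4,-24.6,18.7,-32.8,0.77],
    [3.8,-27.7,21.1,-36.9,0.77],
    [4.3,-30.8,23.4,-41.0,0.77],
  ],
)

```text
t: 2.08
eef_pos: [0.4133, -0.3438, 0.201]
ee_rot: [-2.955, 1.57, -0.401]
force: [0.5, -0.9, -0.3]
width: 0.0268
```

step_arm(
  deltas=[
    [0.4,-3.9,-0.2,-4.1,0.77],
    [0.9,-7.7,-0.5,-8.2,0.77],
    [1.3,-11.6,-0.7,-12.3,0.77],
    [1.7,-15.4,-1.0,-16.4,0.77],
    [2.1,-19.3,-1.2,-20.5,0.77],
    [2.6,-23.2,-1.5,-24.6,0.77],
    [3.0,-27.0,-1.7,-28.7,0.77],
    [3.4,-30.9,-2.0,-32.8,0.77],
    [3.8,-34.7,-2.2,-36.9,0.77],
    [4.3,-38.6,-2.5,-41.0,0.77],
  ],
)

```text
t: 2.92
eef_pos: [0.6493, -0.0372, 0.1577]
ee_rot: [3.084, 1.57, 0.07]
force: [1.3, -0.5, -0.4]
width: 0.0201
```

step_arm(
  deltas=[
    [0.4,-2.7,-2.7,-4.1,0.77],
    [0.9,-5.5,-5.4,-8.2,0.77],
    [2.9,-5.5,-5.4,-8.2,0.77],
    [4.9,-5.5,-5.4,-8.2,0.77],
    [6.9,-5.5,-5.4,-8.2,0.77],
    [8.9,-5.5,-5.4,-8.2,0.77],
    [10.9,-5.5,-5.4,-8.2,0.77],
    [12.8,-5.5,-5.4,-8.2,0.77],
    [12.8,-5.5,-5.4,-8.2,0.77],
    [12.8,-5.5,-5.4,-8.2,0.77],
  ],
)

```text
t: 3.75
eef_pos: [0.6945, 0.0221, 0.0287]
ee_rot: [0.096, 1.568, -2.778]
force: [0.6, -1.0, 0.6]
width: 0.0204
```

Run:
```python
from h import *
np.set_printoptions(precision=4,suppress=True)
import math
s=get_state();R=Ro.from_euler('xyz',s["ee_rot"]).as_matrix();print(s["t"],s["eef_pos"],np.degrees(np.arctan2(-R[1,1],-R[0,1])),R[2])
ims=[]
for n in ["scene","side"]:
    f=grab_frame(n); ims.append(cv2.resize(f["pixels"][:,:,::-1],(400,300)))
cv2.imwrite("pics/b1.png",np.hstack(ims))
```

```text
3.75 [0.6945 0.0221 0.0287] 105.32276217530888 [-1.      0.0002  0.0024]
```

View pics/b1.png

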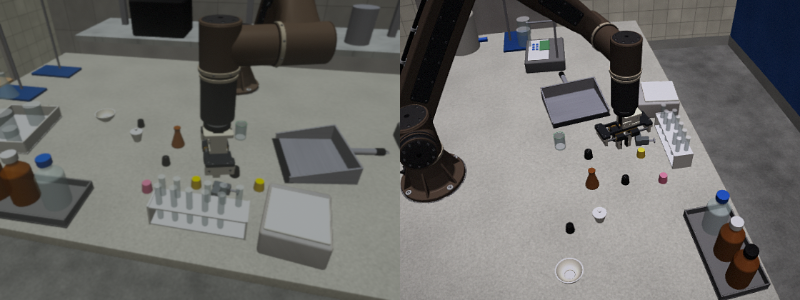

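The hand is down behind the far stopper (scene pixel (220,165)), and the bystanders look untouched. Pushing the first stopper now.

step_arm(
  deltas=[
    [0.2,-1.2,0,0,0.77],
    [0.2,-2.4,0,0,0.77],
    [0.2,-3.4,0,0,0.77],
    [0.2,-4.6,0,0,0.77],
    [0.2,-6.2,0,0,0.77],
    [0.2,-7.8,0,0,0.77],
    [0.2,-9.4,0,0,0.77],
    [0.2,-11.0,0,0,0.77],
    [0.2,-12.6,0,0,0.77],
    [0.2,-14,0,0,0.77],
  ],
)

```text
t: 4.68
eef_pos: [0.6576, 0.1594, 0.0277]
ee_rot: [2.915, 1.571, 0.042]
force: [0.7, -0.1, 1.4]
width: 0.0205
```

```bash
cat > look.py <<'E'
import sys
from h import *
ims=[]
for n in ["scene","side"]:
    f=grab_frame(n); u=f["pixels"][100:310,130:] if n=="scene" else f["pixels"][90:345,150:460]
    ims.append(cv2.resize(u[:,:,::-1],(400,int(400*u.shape[0]/u.shape[1]))))
h=max(i.shape[0] for i in ims)
cv2.imwrite(sys.argv[1],np.hstack([cv2.copyMakeBorder(i,0,h-i.shape[0],0,0,0) for i in ims]))
E
python3 look.py pics/b2.png
```

```text
(no output)
```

View pics/b2.png

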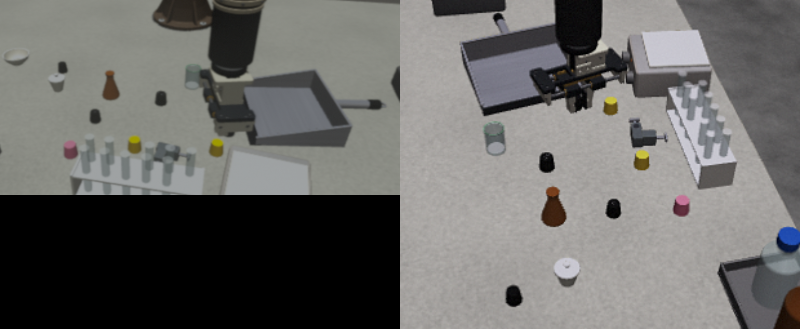

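The stopper is out of sight ahead of the fingers, at the pan mouth. The others are unmoved, so I'll continue the push.

step_arm(
  deltas=[
    [0,-1.6,0,0,0.77],
    [0,-3.2,0,0,0.77],
    [0,-4.8,0,0,0.77],
    [0,-6.4,0,0,0.77],
    [0,-8,0,0,0.77],
    [0,-9.6,0,0,0.77],
    [0,-11.2,0,0,0.77],
    [0,-12.8,0,0,0.77],
    [0,-14.4,0,0,0.77],
    [0,-16,0,0,0.77],
  ],
)

```text
t: 5.62
eef_pos: [0.6155, 0.3132, 0.0279]
ee_rot: [2.472, 1.57, -0.402]
force: [1.8, -4.4, 4.8]
width: 0.0201
```

step_arm(
  deltas=[
    [0,-1.4,0,0,0.77],
    [0,-2.6,0,0,0.77],
    [0,-3.4,0,0,0.77],
    [0,-3.8,0,0,0.77],
    [0,-2.5,0,0,0.77],
    [-2,-1,0,0,0.77],
    [-5,0,0,0,0.77],
    [-8,2,0,0,0.77],
    [-10,5,0,0,0.77],
    [-10,9,0,0,0.77],
  ],
)

```text
t: 6.45
eef_pos: [0.6416, 0.2272, 0.1325]
ee_rot: [-2.84, 1.563, 0.572]
force: [1.8, 0.1, 1.3]
width: 0.0202
```

```bash
python3 look.py pics/b3.png
```

```text
(no output)
```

View pics/b3.png

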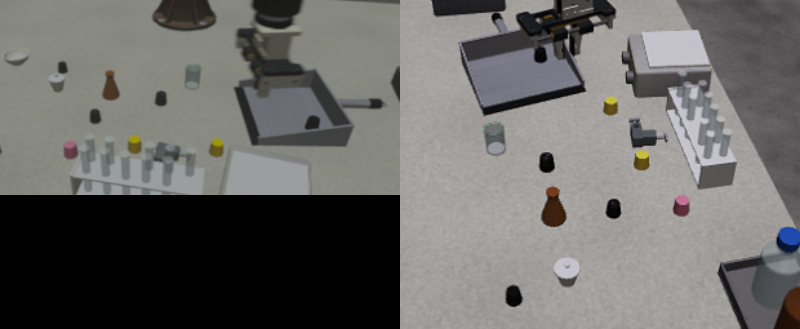

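B sits upright deep in the pan (side pixel (540,55)). Next is the stopper near the beaker.

Run:
```python
from plan import calls
calls((.6396,.2246,.128,105.3),[(.567,-.051,.128,94.3,11),(.567,-.051,.029,94.3,5),(.567,-.051,.028,94.3,1),(.5637,-.007,.028,94.3,4),(.538,.336,.028,94.3,21),(.538,.336,.028,94.3,1),(.539,.320,.028,94.3,1),(.542,.29,.13,94.3,5)],.77)
```

```text
[[-0.0, 2.2, 1.3, 1.0, 0.77], [-0.0, 4.5, 2.6, 2.0, 0.77], [-0.0, 6.7, 3.9, 3.0, 0.77], [-0.0, 9.0, 5.2, 4.0, 0.77], [-0.0, 11.2, 6.5, 5.0, 0.77], [-0.0, 13.5, 7.8, 6.0, 0.77], [-0.0, 15.7, 9.1, 7.0, 0.77], [-0.0, 17.9, 10.4, 8.0, 0.77], [-0.0, 20.2, 11.7, 9.0, 0.77], [-0.0, 22.4, 13.0, 10.0, 0.77]]
 -> end [ 5.736e-01 -2.590e-02  1.280e-01  9.530e+01]
[[-0.0, 2.4, 0.9, 1.0, 0.77], [2.0, 2.4, 0.9, 1.0, 0.77], [4.0, 2.4, 0.9, 1.0, 0.77], [5.9, 2.4, 0.9, 1.0, 0.77], [7.9, 2.4, 0.9, 1.0, 0.77], [9.9, 2.4, 0.9, 1.0, 0.77], [10.0, 2.4, 0.9, 1.0, 0.77], [10.0, 1.3, 0.9, 1.0, 0.77], [10.0, 0.2, 0.8, 1.0, 0.77], [10.0, -0.9, 0.8, 1.0, 0.77]]
 -> end [ 5.645e-01 -1.800e-02  2.800e-02  9.430e+01]
[[-0.0, -1.1, -0.0, -0.0, 0.77], [-0.0, -2.7, -0.0, -0.0, 0.77], [-0.0, -4.4, -0.0, -0.0, 0.77], [-0.0, -6.0, -0.0, -0.0, 0.77], [-0.0, -7.7, -0.0, -0.0, 0.77], [-0.0, -9.3, -0.0, -0.0, 0.77], [-0.0, -10.9, -0.0, -0.0, 0.77], [-0.0, -12.6, -0.0, -0.0, 0.77], [-0.0, -14.2, -0.0, -0.0, 0.77], [-0.0, -15.8, -0.0, -0.0, 0.77]]
 -> end [5.527e-01 1.400e-01 2.800e-02 9.430e+01]
[[-0.0, -1.6, -0.0, -0.0, 0.77], [-0.0, -3.3, -0.0, -0.0, 0.77], [-0.0, -4.9, -0.0, -0.0, 0.77], [-0.0, -6.6, -0.0, -0.0, 0.77], [-0.0, -8.2, -0.0, -0.0, 0.77], [-0.0, -9.8, -0.0, -0.0, 0.77], [-0.0, -11.5, -0.0, -0.0, 0.77], [-0.0, -13.1, -0.0, -0.0, 0.77], [-0.0, -14.7, -0.0, -0.0, 0.77], [-0.0, -16.4, -0.0, -0.0, 0.77]]
 -> end [5.404e-01 3.033e-01 2.800e-02 9.430e+01]
[[-0.0, -1.6, -0.0, -0.0, 0.77], [-0.0, -3.3, -0.0, -0.0, 0.77], [-0.0, -3.3, -0.0, -0.0, 0.77], [-0.0, -1.7, 0.0, -0.0, 0.77], [-2.0, -1.1, 0.0, -0.0, 0.77], [-4.1, -0.5, -0.0, -0.0, 0.77], [-6.1, 0.1, -0.0, -0.0, 0.77], [-8.2, 0.7, -0.0, -0.0, 0.77], [-10.2, 1.3, -0.1, -0.0, 0.77], [-10.2, 1.3, -0.1, -0.0, 0.77]]
 -> end [ 0.542  0.29   0.13  94.3  ]
```

step_arm(
  deltas=[
    [0,2.2,1.3,1.0,0.77],
    [0,4.5,2.6,2.0,0.77],
    [0,6.7,3.9,3.0,0.77],
    [0,9.0,5.2,4.0,0.77],
    [0,11.2,6.5,5.0,0.77],
    [0,13.5,7.8,6.0,0.77],
    [0,15.7,9.1,7.0,0.77],
    [0,17.9,10.4,8.0,0.77],
    [0,20.2,11.7,9.0,0.77],
    [0,22.4,13.0,10.0,0.77],
  ],
)

```text
t: 7.38
eef_pos: [0.5724, -0.0262, 0.1268]
ee_rot: [-0.654, 1.57, 2.579]
force: [0.8, 0.7, 0.6]
width: 0.02
```

step_arm(
  deltas=[
    [0,2.4,0.9,1.0,0.77],
    [2.0,2.4,0.9,1.0,0.77],
    [4.0,2.4,0.9,1.0,0.77],
    [5.9,2.4,0.9,1.0,0.77],
    [7.9,2.4,0.9,1.0,0.77],
    [9.9,2.4,0.9,1.0,0.77],
    [9.9,2.4,0.9,1.0,0.77],
    [9.9,1.3,0.9,1.0,0.77],
    [9.9,0.2,0.8,1.0,0.77],
    [9.9,-0.9,0.8,1.0,0.77],
  ],
)

```text
t: 8.22
eef_pos: [0.5653, -0.0159, 0.0296]
ee_rot: [-2.93, 1.569, 0.287]
force: [-0.4, -0.2, -0.2]
width: 0.0199
```

```bash
python3 look.py pics/b4.png
```

```text
(no output)
```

View pics/b4.png

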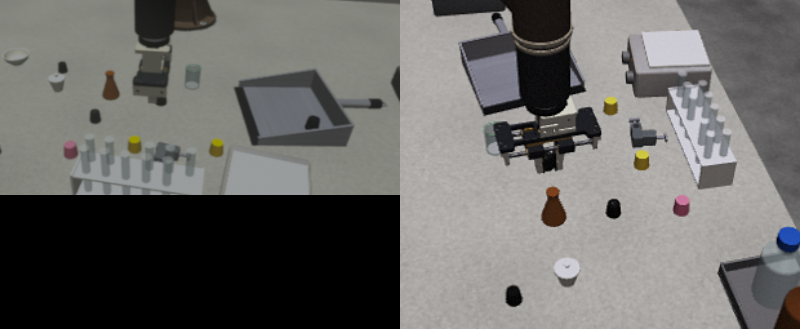

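The fingers are just behind stopper A (scene pixel (160,100)). Pushing on.

step_arm(
  deltas=[
    [0,-1.1,0,0,0.77],
    [0,-2.7,0,0,0.77],
    [0,-4.4,0,0,0.77],
    [0,-6,0,0,0.77],
    [0,-7.7,0,0,0.77],
    [0,-9.3,0,0,0.77],
    [0,-10.9,0,0,0.77],
    [0,-12.6,0,0,0.77],
    [0,-14.2,0,0,0.77],
    [0,-15.8,0,0,0.77],
  ],
)

```text
t: 9.15
eef_pos: [0.5526, 0.1418, 0.0293]
ee_rot: [-2.669, 1.57, 0.548]
force: [-0.1, -0.6, 0.8]
width: 0.0203
```

step_arm(
  deltas=[
    [0,-1.6,0,0,0.77],
    [0,-3.3,0,0,0.77],
    [0,-4.9,0,0,0.77],
    [0,-6.6,0,0,0.77],
    [0,-8.2,0,0,0.77],
    [0,-9.8,0,0,0.77],
    [0,-11.5,0,0,0.77],
    [0,-13.1,0,0,0.77],
    [0,-14.7,0,0,0.77],
    [0,-16.4,0,0,0.77],
  ],
)

```text
t: 9.98
eef_pos: [0.5403, 0.3048, 0.0292]
ee_rot: [2.26, 1.57, -0.807]
force: [0.8, -3.5, 5.5]
width: 0.0201
```

step_arm(
  deltas=[
    [0,-1.6,0,0,0.77],
    [0,-2.8,0,0,0.77],
    [0,-3.1,0,0,0.77],
    [0,-1.7,0,0,0.77],
    [-2.0,-1.1,0,0,0.77],
    [-4.1,-0.5,0,0,0.77],
    [-6.1,0.1,0,0,0.77],
    [-8.2,2.0,0,0,0.77],
    [-10.2,5,0,0,0.77],
    [-10.2,9,0,0,0.77],
  ],
)

```text
t: 10.82
eef_pos: [0.549, 0.2161, 0.1347]
ee_rot: [-2.619, 1.564, 0.601]
force: [2.0, -0.4, 0.9]
width: 0.0202
```

```bash
python3 look.py pics/b5.png
```

```text
(no output)
```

View pics/b5.png

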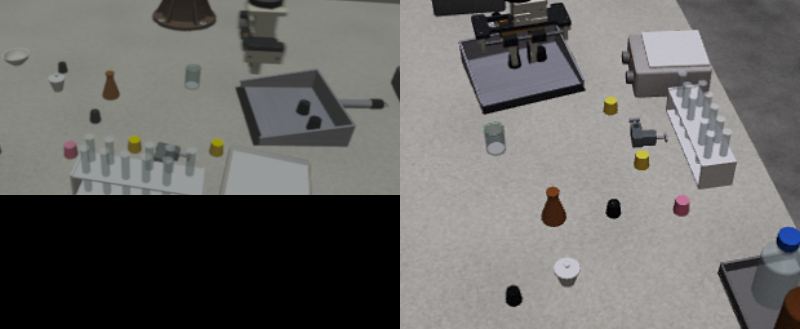

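```bash
cat > top.py <<'E'
from h import *
import sys
s=0.00125
ys=np.arange(0.56,-0.40,-s); xs=np.arange(0.88,0.36,-s)
Y,X=np.meshgrid(ys,xs)
for cam in sys.argv[2:]:
    f=grab_frame(cam);T=ext(f)
    q=proj(f,np.c_[X.ravel(),Y.ravel(),0*X.ravel()],T).reshape(X.shape+(2,)).astype(np.float32)
    im=cv2.remap(f["pixels"],q[...,0],q[...,1],cv2.INTER_LINEAR)[:,:,::-1].copy()
    im=np.clip(im*1.6,0,255).astype(np.uint8)
    for k in range(4,9): r=int((0.88-k/10)/s); cv2.line(im,(0,r),(im.shape[1],r),(0,255,0),1)
    for k in range(-4,6): c=int((0.56-k/10)/s); cv2.line(im,(c,0),(c,im.shape[0]),(0,255,0),1)
    cv2.imwrite(f"pics/{sys.argv[1]}_{cam}.png",im)
E
python3 top.py t2 scene side; python3 -c "
import cv2,numpy as np
a=cv2.imread('pics/top_scene.png')[130:400,:320];b=cv2.imread('pics/t2_scene.png')[130:400,:320]
c=cv2.imread('pics/top_side.png')[130:400,:320];d=cv2.imread('pics/t2_side.png')[130:400,:320]
cv2.imwrite('pics/cmp.png',np.vstack([np.hstack([a,b]),np.hstack([c,d])]))"
```

View pics/cmp.png

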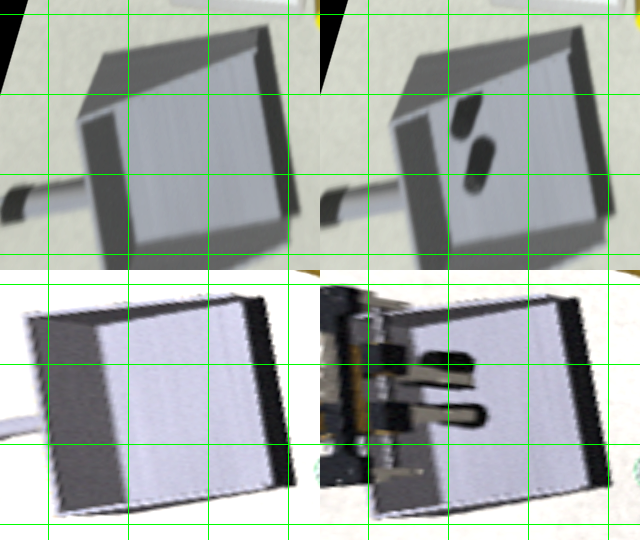

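The pan has moved about 6 mm over two pushes. My guess is that the fingertip held the stopper down while it climbed the lip. For the rest I'll raise the hand a few mm on the lip and push more slowly.

Run:
```python
from plan import calls
calls((.547,.2135,.131,94.3),[(.679,-.20,.131,99.9,14),(.679,-.20,.030,99.9,4),(.679,-.20,.029,99.9,2),(.672,-.158,.028,99.9,5),(.6127,.184,.028,99.9,20),(.6019,.244,.034,99.9,5),(.5975,.268,.034,99.9,3),(.5975,.268,.034,99.9,1),(.6,.254,.034,99.9,1),(.603,.22,.13,99.9,5)],.77)
```

```text
[[-0.0, 3.0, -0.7, -0.4, 0.77], [-0.0, 6.0, -1.4, -0.8, 0.77], [-0.0, 9.0, -2.2, -1.2, 0.77], [-0.0, 12.1, -2.9, -1.6, 0.77], [-0.0, 15.1, -3.6, -2.0, 0.77], [-0.0, 18.1, -4.3, -2.4, 0.77], [-0.0, 21.1, -5.0, -2.8, 0.77], [-0.0, 24.1, -5.7, -3.2, 0.77], [-0.0, 27.1, -6.5, -3.6, 0.77], [-0.0, 30.2, -7.2, -4.0, 0.77]]
 -> end [ 6.413e-01 -8.190e-02  1.310e-01  9.830e+01]
[[-0.0, 3.1, -0.5, -0.4, 0.77], [-0.0, 6.1, -1.0, -0.8, 0.77], [-0.0, 9.2, -1.5, -1.2, 0.77], [-0.0, 12.2, -2.0, -1.6, 0.77], [2.5, 12.2, -2.0, -1.6, 0.77], [5.1, 12.2, -2.0, -1.6, 0.77], [7.6, 12.2, -2.0, -1.6, 0.77], [10.1, 12.2, -2.0, -1.6, 0.77], [10.2, 12.2, -2.0, -1.6, 0.77], [10.2, 12.2, -2.0, -1.6, 0.77]]
 -> end [ 6.79e-01 -2.00e-01  2.90e-02  9.99e+01]
[[0.0, -0.9, -0.0, -0.0, 0.77], [0.0, -1.7, -0.0, -0.0, 0.77], [0.1, -2.6, -0.0, -0.0, 0.77], [0.1, -3.4, -0.0, -0.0, 0.77], [0.1, -4.3, -0.0, -0.0, 0.77], [0.1, -6.0, -0.0, -0.0, 0.77], [0.1, -7.7, -0.0, -0.0, 0.77], [0.1, -9.5, -0.0, -0.0, 0.77], [0.1, -11.2, -0.0, -0.0, 0.77], [0.1, -12.9, -0.0, -0.0, 0.77]]
 -> end [ 6.572e-01 -7.250e-02  2.800e-02  9.990e+
[... 395 characters left out ...]
0.0, -0.0, 0.77], [-0.0, -3.5, -0.0, -0.0, 0.77], [-0.0, -5.2, -0.0, -0.0, 0.77], [-0.0, -6.9, -0.0, -0.0, 0.77], [-0.0, -8.7, -0.0, -0.0, 0.77], [-0.1, -9.9, -0.0, -0.0, 0.77], [-0.2, -11.1, 0.0, -0.0, 0.77], [-0.4, -12.3, 0.0, -0.0, 0.77], [-0.5, -13.6, 0.0, -0.0, 0.77], [-0.6, -14.8, 0.0, -0.0, 0.77]]
 -> end [6.019e-01 2.440e-01 3.400e-02 9.990e+01]
[[-0.0, -0.8, 0.0, -0.0, 0.77], [-0.0, -1.6, 0.0, -0.0, 0.77], [-0.0, -2.4, 0.0, -0.0, 0.77], [-0.0, -2.4, 0.0, -0.0, 0.77], [-0.0, -1.0, 0.0, -0.0, 0.77], [-1.9, -0.3, 0.1, -0.0, 0.77], [-3.8, 0.3, 0.1, -0.0, 0.77], [-5.8, 1.0, 0.2, -0.0, 0.77], [-7.7, 1.7, 0.2, -0.0, 0.77], [-9.6, 2.4, 0.3, -0.0, 0.77]]
 -> end [ 0.603  0.22   0.13  99.9  ]
```

step_arm(
  deltas=[
    [0,3.0,-0.7,-0.4,0.77],
    [0,6.0,-1.4,-0.8,0.77],
    [0,9.0,-2.2,-1.2,0.77],
    [0,12.1,-2.9,-1.6,0.77],
    [0,15.1,-3.6,-2.0,0.77],
    [0,18.1,-4.3,-2.4,0.77],
    [0,21.1,-5.0,-2.8,0.77],
    [0,24.1,-5.7,-3.2,0.77],
    [0,27.1,-6.5,-3.6,0.77],
    [0,30.2,-7.2,-4.0,0.77],
  ],
)

```text
t: 11.85
eef_pos: [0.6424, -0.0819, 0.1299]
ee_rot: [-0.631, 1.57, 2.657]
force: [0.7, 0.3, 0.1]
width: 0.0203
```

step_arm(
  deltas=[
    [0,3.1,-0.5,-0.4,0.77],
    [0,6.1,-1.0,-0.8,0.77],
    [0,9.2,-1.5,-1.2,0.77],
    [0,12.2,-2.0,-1.6,0.77],
    [2.5,12.2,-2.0,-1.6,0.77],
    [5.1,12.2,-2.0,-1.6,0.77],
    [7.6,12.2,-2.0,-1.6,0.77],
    [10.1,12.2,-2.0,-1.6,0.77],
    [10.2,12.2,-2.0,-1.6,0.77],
    [10.2,12.2,-2.0,-1.6,0.77],
  ],
)

```text
t: 12.68
eef_pos: [0.6783, -0.1986, 0.0265]
ee_rot: [-0.209, 1.567, 3.106]
force: [0.4, 0.3, 0.7]
width: 0.02
```

step_arm(
  deltas=[
    [0,-0.9,0,0,0.77],
    [0,-1.7,0,0,0.77],
    [0.1,-2.6,0,0,0.77],
    [0.1,-3.4,0,0,0.77],
    [0.1,-4.3,0,0,0.77],
    [0.1,-6.0,0,0,0.77],
    [0.1,-7.7,0,0,0.77],
    [0.1,-9.5,0,0,0.77],
    [0.1,-11.2,0,0,0.77],
    [0.1,-12.9,0,0,0.77],
  ],
)

```text
t: 13.52
eef_pos: [0.6568, -0.0709, 0.0284]
ee_rot: [3.016, 1.57, 0.048]
force: [0.8, -0.6, 0.8]
width: 0.0201
```

```bash
python3 look.py pics/b6.png
```

```text
(no output)
```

View pics/b6.png

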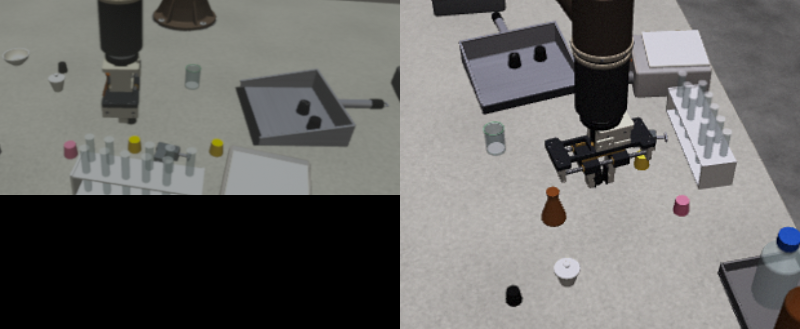

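Stopper C has left its place at side pixel (613,208) and is ahead of the fingers, and the flask stands. Continuing.

step_arm(
  deltas=[
    [0,-1.7,0,0,0.77],
    [0,-3.5,0,0,0.77],
    [0,-5.2,0,0,0.77],
    [0,-6.9,0,0,0.77],
    [0,-8.7,0,0,0.77],
    [0,-10.4,0,0,0.77],
    [0,-12.1,0,0,0.77],
    [0,-13.9,0,0,0.77],
    [0,-15.6,0,0,0.77],
    [0,-17.4,0,0,0.77],
  ],
)

```text
t: 14.45
eef_pos: [0.6268, 0.0998, 0.0281]
ee_rot: [-3.079, 1.57, 0.236]
force: [0.2, -0.2, 0.4]
width: 0.0199
```

step_arm(
  deltas=[
    [0,-1.7,0,0,0.77],
    [0,-3.5,0,0,0.77],
    [0,-5.2,0,0,0.77],
    [0,-6.9,0,0,0.77],
    [0,-8.7,0,0,0.77],
    [-0.1,-9.9,0,0,0.77],
    [-0.2,-11.1,0,0,0.77],
    [-0.4,-12.3,0,0,0.77],
    [-0.5,-13.6,0,0,0.77],
    [-0.6,-14.8,0,0,0.77],
  ],
)

```text
t: 15.28
eef_pos: [0.6013, 0.2459, 0.0338]
ee_rot: [-2.432, 1.57, 0.883]
force: [0.2, -0.4, 0.2]
width: 0.02
```

step_arm(
  deltas=[
    [0,-0.8,0,0,0.77],
    [0,-1.6,0,0,0.77],
    [0,-2.4,0,0,0.77],
    [0,-2.4,0,0,0.77],
    [0,-1.0,0,0,0.77],
    [-1.9,-0.3,0,0,0.77],
    [-3.8,0.3,0,0,0.77],
    [-5.8,2.0,0,0,0.77],
    [-7.7,5,0,0,0.77],
    [-9.6,9,0,0,0.77],
  ],
)

```text
t: 16.12
eef_pos: [0.6165, 0.1578, 0.1295]
ee_rot: [-2.921, 1.57, 0.395]
force: [0.8, -0.1, 0.5]
width: 0.0202
```

```bash
python3 look.py pics/b7.png
```

```text
(no output)
```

View pics/b7.png

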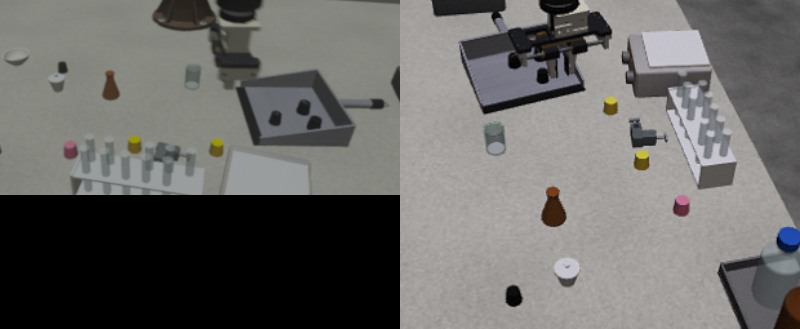

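C is in, the forces stayed below 1 N, and the pan held still. The last stopper, D, needs a curved path between the flask and the beaker.

Run:
```python
from h import *
from plan import calls
from scipy.interpolate import PchipInterpolator,CubicSpline
np.set_printoptions(precision=4,suppress=True)
Y=[-.31,-.20,-.11,-.02,.06,.13,.30];X=[.4625,.473,.488,.517,.543,.546,.526]
g=PchipInterpolator(Y,X); yy=np.linspace(-.304,.288,43)
from scipy.ndimage import gaussian_filter1d
xx=gaussian_filter1d(g(yy),1.5,mode='nearest'); xx[:2]=g(yy[:2]);xx[-2:]=g(yy[-2:])
ph=gaussian_filter1d(np.degrees(np.arctan2(np.gradient(yy),np.gradient(xx))),2,mode='nearest')
w=[]
a=np.radians(ph[0]);d0=np.array([np.cos(a),np.sin(a)])
st=np.array([.463,-.304])-.062*d0
fl=np.array([.56,-.137]);bk=np.array([.468,.079]);mn=[9,9]
for x,y,p in zip(xx,yy,ph):
    a=np.radians(p);d=np.array([np.cos(a),np.sin(a)]);l=np.array([-d[1],d[0]])
    t=np.array([x,y])-.018*d
    z=np.interp(y,[.185,.25],[.028,.034])
    w.append((*t,z,p,1))
    for i,o in enumerate((fl,bk)):
        r=o-t; q=np.array([max(abs(r@d)-.0095,0),max(abs(r@l)-.031,0)])
        mn[i]=min(mn[i],np.hypot(*q)-(.0235,.0225)[i], np.hypot(*(o-[x,y]))-.0145-.0235)
print("clear flask,beaker",mn, "phi",ph[::6])
e=w[-1];a=np.radians(e[3]);d=np.array([np.cos(a),np.sin(a)])
b=np.array(e[:2])-.014*d;c=np.array(e[:2])-.08*d
p0=ph[0]
W=[(st[0],st[1],.131,p0,17),(st[0],st[1],.031,p0,5),(st[0],st[1],.030,p0,2),(*(np.array(w[0][:2])-.004*d0),.028,p0,4)]+w+[(*e[:4],1),(*b,e[2],e[3],1),(*b,.08,e[3],2),(*c,.13,e[3],3)]
calls((.6174,.1554,.130,99.9),W,.77)
```

```text
clear flask,beaker [np.float64(0.02137003772745321), np.float64(0.022060904128870268)] phi [ 85.6697  83.3053  78.6612  71.5306  75.6849  88.9515  95.7843 100.9439]
[[-0.0, 2.9, 1.4, 0.8, 0.77], [-0.0, 5.7, 2.9, 1.7, 0.77], [-0.0, 8.6, 4.3, 2.5, 0.77], [-0.0, 11.4, 5.8, 3.3, 0.77], [-0.0, 14.3, 7.2, 4.2, 0.77], [-0.0, 17.2, 8.7, 5.0, 0.77], [-0.0, 20.0, 10.1, 5.9, 0.77], [-0.0, 22.9, 11.6, 6.7, 0.77], [-0.1, 25.7, 13.0, 7.5, 0.77], [-0.1, 28.6, 14.5, 8.4, 0.77]]
 -> end [ 0.5238 -0.1512  0.1306 91.5292]
[[-0.0, 3.0, 1.0, 0.8, 0.77], [-0.0, 6.1, 2.0, 1.7, 0.77], [-0.0, 9.1, 3.1, 2.5, 0.77], [-0.0, 12.2, 4.1, 3.3, 0.77], [-0.0, 15.2, 5.1, 4.2, 0.77], [-0.0, 18.2, 6.1, 5.0, 0.77], [-0.0, 21.3, 7.1, 5.9, 0.77], [2.0, 21.3, 7.1, 5.9, 0.77], [4.0, 21.3, 7.1, 5.9, 0.77], [6.0, 21.3, 7.1, 5.9, 0.77]]
 -> end [ 0.4583 -0.3658  0.071  85.6697]
[[2.0, -0.0, 0.0, -0.0, 0.77], [4.0, -0.0, 0.0, -0.0, 0.77], [4.0, -0.0, 0.0, -0.0, 0.77], [4.1, -0.0, 0.0, -0.0, 0.77], [4.1, -1.0, 0.0, -0.0, 0.77], [4.2, -2.0, 0.0, -0.0, 0.77], [4.2, -3.0, 0.0, -0.0, 0.77], [4.3, -4.0, 0.0, -0.0, 0.77], [4.3, -4.4, 0
[... 1184 characters left out ...]
 -1.2, 0.77], [-0.0, -2.8, -0.0, -2.3, 0.77], [-0.0, -4.2, 0.0, -3.4, 0.77], [-0.0, -5.6, 0.1, -4.5, 0.77], [-0.2, -7.1, 0.2, -5.6, 0.77], [-0.3, -8.5, 0.3, -6.6, 0.77], [-0.4, -9.9, 0.4, -7.6, 0.77], [-0.6, -11.3, 0.6, -8.5, 0.77], [-0.6, -12.7, 0.8, -9.4, 0.77], [-0.6, -14.1, 1.0, -10.2, 0.77]]
 -> end [  0.5348   0.2562   0.034  100.3675]
[[-0.0, -1.4, 0.0, -0.6, 0.77], [-0.0, -1.4, 0.0, -0.6, 0.77], [-0.0, -0.0, 0.0, -0.6, 0.77], [-2.3, -0.0, 0.0, -0.6, 0.77], [-4.6, -0.0, 0.0, -0.6, 0.77], [-6.3, 2.2, -0.0, -0.6, 0.77], [-7.9, 4.4, -0.0, -0.6, 0.77], [-9.6, 6.6, -0.1, -0.6, 0.77], [-9.6, 6.6, -0.1, -0.6, 0.77], [-9.6, 6.6, -0.1, -0.6, 0.77]]
 -> end [  0.5473   0.1918   0.13   100.9439]
```

step_arm(
  deltas=[
    [0,2.9,1.4,0.8,0.77],
    [0,5.7,2.9,1.7,0.77],
    [0,8.6,4.3,2.5,0.77],
    [0,11.4,5.8,3.3,0.77],
    [0,14.3,7.2,4.2,0.77],
    [0,17.2,8.7,5.0,0.77],
    [0,20.0,10.1,5.9,0.77],
    [0,22.9,11.6,6.7,0.77],
    [-0.1,25.7,13.0,7.5,0.77],
    [-0.1,28.6,14.5,8.4,0.77],
  ],
)

```text
t: 17.05
eef_pos: [0.5218, -0.1501, 0.1294]
ee_rot: [-0.867, 1.571, 2.3]
force: [1.3, -0.7, 0.3]
width: 0.0206
```

step_arm(
  deltas=[
    [0,3.0,1.0,0.8,0.77],
    [0,6.1,2.0,1.7,0.77],
    [0,9.1,3.1,2.5,0.77],
    [0,12.2,4.1,3.3,0.77],
    [0,15.2,5.1,4.2,0.77],
    [0,18.2,6.1,5.0,0.77],
    [0,21.3,7.1,5.9,0.77],
    [2.0,21.3,7.1,5.9,0.77],
    [4.0,21.3,7.1,5.9,0.77],
    [6.0,21.3,7.1,5.9,0.77],
  ],
)

```text
t: 17.88
eef_pos: [0.4564, -0.3643, 0.0687]
ee_rot: [-3.093, 1.57, -0.03]
force: [0.1, 0.6, 0.5]
width: 0.02
```

```bash
python3 - <<'E'
from h import *
np.set_printoptions(precision=4,suppress=True)
dark=lambda I:I.max(2)<62
for c in("scene","side"):
    f=grab_frame(c);print(c,fitcone(f,ext(f),.463,-.304,.0145,.0115,.028,dark))
s=get_state();R=Ro.from_euler('xyz',s["ee_rot"]).as_matrix();print(s["t"],s["eef_pos"],np.degrees(np.arctan2(-R[1,1],-R[0,1])))
E
python3 look.py pics/b8.png
```

```text
scene (array([ 0.4645, -0.3061]), np.int32(88), 124.0523303457303)
side (array([ 0.4666, -0.3035]), np.int32(262), 184.89161659940146)
17.9833 [ 0.4545 -0.3626  0.0661] 85.49677789811693
```

View pics/b8.png

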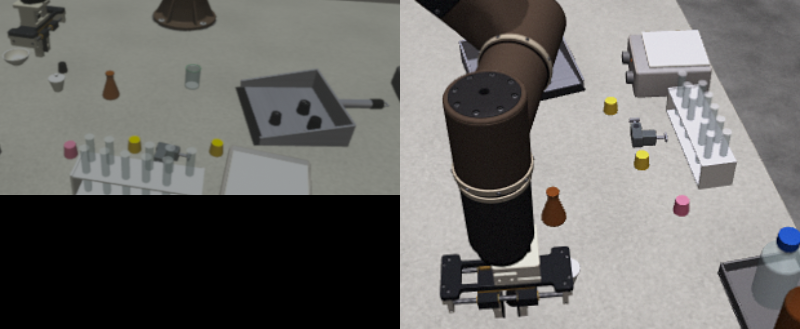

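Measured TCP is z 0.066, x 0.4545, a few mm off the dead reckoning. I'll correct for that in the descent.

step_arm(
  deltas=[
    [1.8,0,-0.3,0,0.77],
    [3.5,0,-0.3,0,0.77],
    [3.6,0,-0.3,0,0.77],
    [3.6,0,-0.3,0,0.77],
    [3.6,-1.0,-0.3,0,0.77],
    [3.6,-2.0,-0.3,0,0.77],
    [3.6,-2.9,-0.3,0,0.77],
    [3.6,-3.7,-0.3,0,0.77],
    [3.6,-4.3,-0.3,0,0.77],
    [3.6,-5.6,-0.3,0.3,0.77],
  ],
)

```text
t: 18.92
eef_pos: [0.4652, -0.307, 0.0339]
ee_rot: [2.725, 1.57, -0.498]
force: [-0.0, -0.3, -0.4]
width: 0.0199
```

```bash
python3 look.py pics/b9.png; python3 -c "
from h import *
s=get_state();R=Ro.from_euler('xyz',s['ee_rot']).as_matrix();print(s['t'],s['eef_pos'],np.degrees(np.arctan2(-R[1,1],-R[0,1])))"
```

```text
19.0167 [ 0.46506747 -0.30593202  0.0338305 ] 85.39721366333414
```

View pics/b9.png

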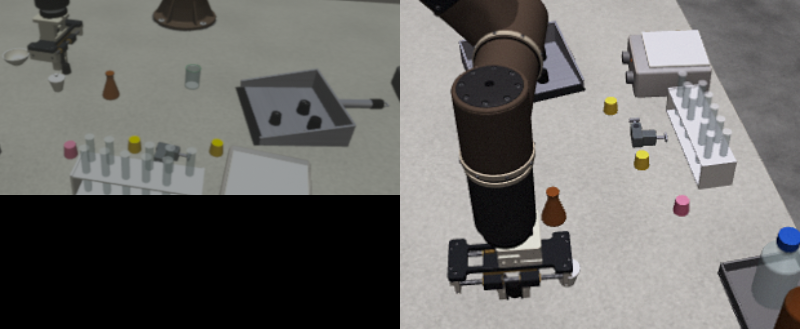

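The height reading was a transient and the tips are 17 mm up. I'll back off slightly, lower, then continue.

step_arm(
  deltas=[
    [0,0.8,0,0,0.77],
    [0.5,0.8,0,0,0.77],
    [0.5,0.6,0,0,0.77],
    [0.5,-0.4,0,0,0.77],
    [0.5,-1.4,0,0.4,0.77],
    [0.5,-2.8,0,0.8,0.77],
    [0.5,-4.2,0,1.2,0.77],
    [0.5,-5.7,0,1.6,0.77],
    [0.5,-7.1,0,2.1,0.77],
    [0.5,-8.5,0,2.6,0.77],
  ],
)

```text
t: 19.85
eef_pos: [0.4715, -0.2217, 0.0283]
ee_rot: [-0.055, 1.57, 2.959]
force: [0.6, -0.1, 1.2]
width: 0.0201
```

```bash
python3 -c "
from h import *
s=get_state();R=Ro.from_euler('xyz',s['ee_rot']).as_matrix();print(s['t'],s['eef_pos'],np.degrees(np.arctan2(-R[1,1],-R[0,1])))
f=grab_frame('side');cv2.imwrite('pics/b10.png',cv2.resize(f['pixels'][200:350,180:340,::-1],None,fx=3,fy=3))
f=grab_frame('wrist');cv2.imwrite('pics/b10w.png',f['pixels'][:,:,::-1])"
```

```text
19.85 [ 0.47152279 -0.22173266  0.02830305] 82.6651757213738
```

View pics/b10.png

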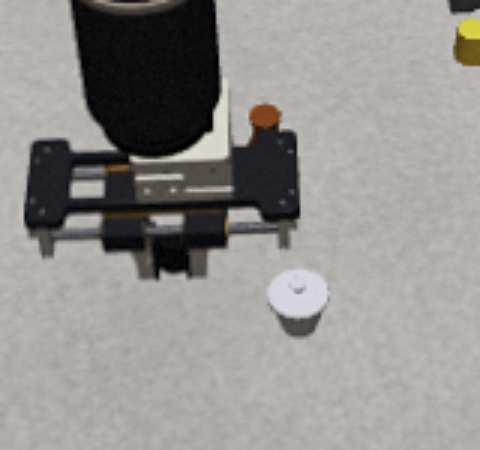

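View pics/b10w.png

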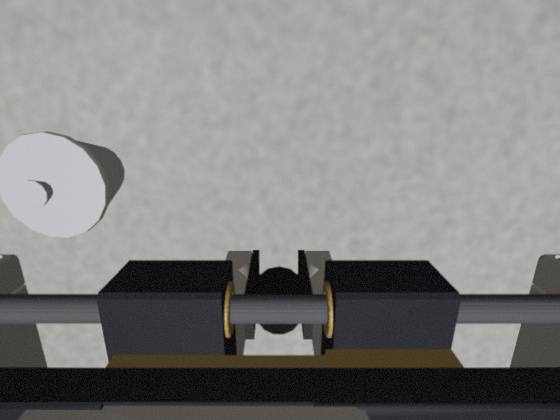

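The wrist view shows D nested between the fingers at pixel (280,300), with the crucible clear. I'll replan from the measured pose.

Run:
```python
from h import *
from plan import calls
from scipy.interpolate import PchipInterpolator
from scipy.ndimage import gaussian_filter1d
np.set_printoptions(precision=4,suppress=True)
Y=[-.31,-.2039,-.11,-.02,.06,.13,.30];X=[.4625,.474,.488,.517,.543,.546,.528]
g=PchipInterpolator(Y,X); yy=np.linspace(-.2039,.288,36)
xx=gaussian_filter1d(g(yy),1.5,mode='nearest'); xx[:2]=g(yy[:2]);xx[-2:]=g(yy[-2:])
ph=gaussian_filter1d(np.degrees(np.arctan2(np.gradient(yy),np.gradient(xx))),2,mode='nearest'); print(ph[:3])
w=[]
for x,y,p in list(zip(xx,yy,ph))[1:]:
    a=np.radians(p);d=np.array([np.cos(a),np.sin(a)]); t=np.array([x,y])-.018*d
    w.append((*t,np.interp(y,[.185,.25],[.0293,.0345]),p,1))
e=w[-1];a=np.radians(e[3]);d=np.array([np.cos(a),np.sin(a)])
b=np.array(e[:2])-.014*d;c=np.array(e[:2])-.08*d
calls((.4715,-.2217,.0283,82.67),w+[(*e[:4],1),(*b,e[2],e[3],1),(*b,.08,e[3],2),(*c,.13,e[3],3)],.77)
```

```text
[82.5697 82.3203 81.9289]
[[-0.1, -1.4, -0.0, 0.3, 0.77], [-0.1, -2.8, -0.0, 0.7, 0.77], [-0.1, -4.3, 0.0, 1.3, 0.77], [-0.1, -5.7, 0.0, 2.2, 0.77], [-0.1, -7.1, -0.0, 3.3, 0.77], [-0.1, -8.5, -0.0, 4.7, 0.77], [-0.1, -10.0, -0.1, 6.2, 0.77], [-0.1, -11.4, -0.3, 7.7, 0.77], [-0.1, -12.9, -0.4, 9.2, 0.77], [-0.1, -14.3, -0.7, 10.3, 0.77]]
 -> end [ 0.4965 -0.0805  0.0293 72.3387]
[[-0.0, -1.5, -0.0, 0.9, 0.77], [-0.0, -3.0, -0.0, 1.4, 0.77], [-0.0, -4.5, -0.1, 1.6, 0.77], [-0.0, -6.0, -0.2, 1.3, 0.77], [-0.0, -7.5, -0.3, 0.4, 0.77], [-0.0, -8.9, -0.4, -1.2, 0.77], [-0.0, -10.4, -0.4, -3.5, 0.77], [-0.0, -11.9, -0.4, -6.1, 0.77], [-0.0, -13.3, -0.3, -8.8, 0.77], [-0.0, -14.7, -0.1, -11.4, 0.77]]
 -> end [ 0.5418  0.0593  0.0293 83.6992]
[[-0.0, -1.4, -0.0, -2.1, 0.77], [-0.0, -2.8, 0.0, -3.8, 0.77], [-0.0, -4.2, 0.1, -5.2, 0.77], [-0.0, -5.6, 0.2, -6.4, 0.77], [-0.0, -7.0, 0.4, -7.5, 0.77], [-0.0, -8.4, 0.5, -8.5, 0.77], [-0.0, -9.8, 0.7, -9.5, 0.77], [-0.0, -11.2, 0.9, -10.5, 0.77], [-0.1, -12.6, 1.2, -11.5, 0.77], [-0.3, -14.0, 1.4, -12.4, 0.77]]
 -> end [ 0.5428  0.1998  0.0319 96.1355]
[[-0.1, -1.4, -0.0, -0.9, 0.77], [-0.2, -2.8, -0.0, -1.8, 0.77], [-0.3, -4.3, 0.0, -2.6, 0.77], [-0.3, -5.7, 0.1, -3.3, 0.77], [-0.3, -7.1, 0.2, -3.8, 0.77], [-0.3, -7.1, 0.2, -3.8, 0.77], [-0.3, -5.7, 0.1, -3.8, 0.77], [-2.5, -5.7, 0.1, -3.8, 0.77], [-4.8, -5.7, 0.1, -3.8, 0.77], [-6.5, -3.5, -0.1, -3.8, 0.77]]
 -> end [ 0.5398  0.2348  0.0967 99.9497]
[[-1.7, 2.2, -0.0, -0.0, 0.77], [-3.3, 4.4, -0.0, -0.0, 0.77], [-3.3, 4.4, -0.0, -0.0, 0.77], [-3.3, 4.4, -0.0, -0.0, 0.77], [-3.3, 4.4, -0.0, -0.0, 0.77], [-3.3, 4.4, -0.0, -0.0, 0.77], [-3.3, 4.4, -0.0, -0.0, 0.77], [-3.3, 4.4, -0.0, -0.0, 0.77], [-3.3, 4.4, -0.0, -0.0, 0.77], [-3.3, 4.4, -0.0, -0.0, 0.77]]
 -> end [ 0.5474  0.1915  0.13   99.9497]
```

step_arm(
  deltas=[
    [-0.1,-1.4,0,0.3,0.77],
    [-0.1,-2.8,0,0.7,0.77],
    [-0.1,-4.3,0.0,1.3,0.77],
    [-0.1,-5.7,0.0,2.2,0.77],
    [-0.1,-7.1,0,3.3,0.77],
    [-0.1,-8.5,0,4.7,0.77],
    [-0.1,-10.0,-0.1,6.2,0.77],
    [-0.1,-11.4,-0.3,7.7,0.77],
    [-0.1,-12.9,-0.4,9.2,0.77],
    [-0.1,-14.3,-0.7,10.3,0.77],
  ],
)

```text
t: 20.78
eef_pos: [0.4966, -0.0813, 0.0294]
ee_rot: [0.347, 1.57, -3.103]
force: [0.2, -0.0, -0.4]
width: 0.0203
```

```bash
python3 -c "
from h import *
s=get_state();R=Ro.from_euler('xyz',s['ee_rot']).as_matrix();print(s['t'],s['eef_pos'],np.degrees(np.arctan2(-R[1,1],-R[0,1])))
f=grab_frame('side')['pixels'][130:330,180:400,::-1]
g=grab_frame('wrist')['pixels'][:,:,::-1]
cv2.imwrite('pics/b11.png',np.hstack([cv2.resize(f,(400,364)),cv2.resize(g,(400,364))]))"
```

```text
20.7833 [ 0.49657084 -0.08129834  0.02935122] 72.31805697265855
```

View pics/b11.png

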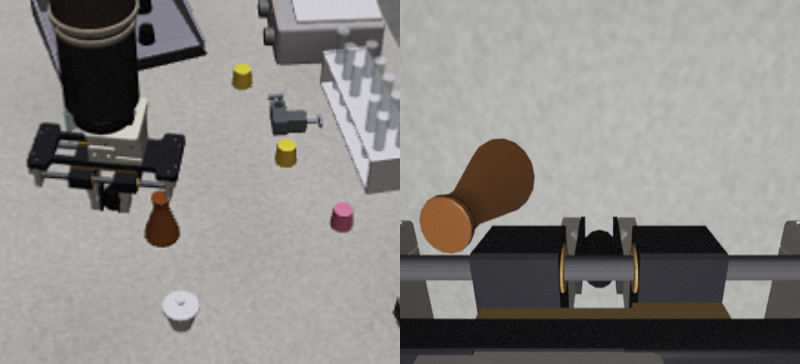

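D is still nested between the fingers (wrist view (600,260)), and the flask has been passed and stands. Continuing.

step_arm(
  deltas=[
    [0,-1.5,0,0.9,0.77],
    [0,-3.0,0,1.4,0.77],
    [0,-4.5,-0.1,1.6,0.77],
    [0,-6.0,-0.2,1.3,0.77],
    [0,-7.5,-0.3,0.4,0.77],
    [0,-8.9,-0.4,-1.2,0.77],
    [0,-10.4,-0.4,-3.5,0.77],
    [0,-11.9,-0.4,-6.1,0.77],
    [0,-13.3,-0.3,-8.8,0.77],
    [0,-14.7,-0.1,-11.4,0.77],
  ],
)

```text
t: 21.72
eef_pos: [0.5427, 0.0595, 0.0294]
ee_rot: [2.477, 1.571, -0.767]
force: [0.2, 0.3, -0.2]
width: 0.0201
```

```bash
python3 -c "
from h import *
s=get_state();R=Ro.from_euler('xyz',s['ee_rot']).as_matrix();print(s['t'],s['eef_pos'],np.degrees(np.arctan2(-R[1,1],-R[0,1])))
f=grab_frame('side')['pixels'][130:330,180:400,::-1]
g=grab_frame('wrist')['pixels'][:,:,::-1]
cv2.imwrite('pics/b12.png',np.hstack([cv2.resize(f,(400,364)),cv2.resize(g,(400,364))]))"
```

```text
21.7167 [0.54265652 0.05951368 0.02936328] 84.11705292789269
```

View pics/b12.png

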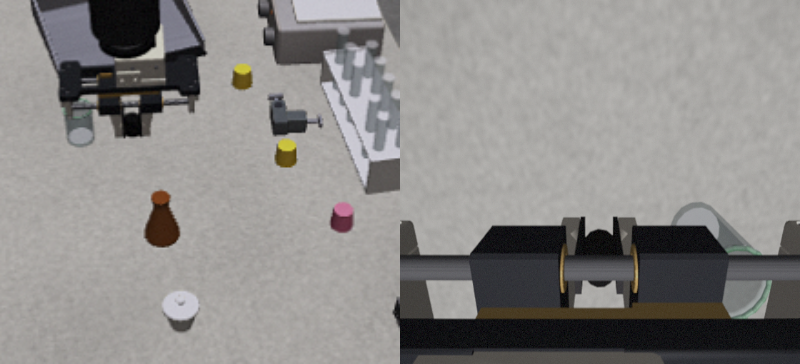

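D is still caged and is passing the beaker, which stands. Now onto the lip.

step_arm(
  deltas=[
    [0,-1.4,0,-2.1,0.77],
    [0,-2.8,0.0,-3.8,0.77],
    [0,-4.2,0.1,-5.2,0.77],
    [0,-5.6,0.2,-6.4,0.77],
    [0,-7.0,0.4,-7.5,0.77],
    [0,-8.4,0.5,-8.5,0.77],
    [0,-9.8,0.7,-9.5,0.77],
    [0,-11.2,0.9,-10.5,0.77],
    [-0.1,-12.6,1.2,-11.5,0.77],
    [-0.3,-14.0,1.4,-12.4,0.77],
  ],
)

```text
t: 22.65
eef_pos: [0.5428, 0.1977, 0.0331]
ee_rot: [1.063, 1.566, -1.967]
force: [0.5, -18.5, 19.8]
width: 0.0204
```

step_arm(
  deltas=[
    [-0.1,-1.4,0,-0.9,0.77],
    [-0.2,-2.8,0,-1.8,0.77],
    [-0.3,-4.3,0.0,-2.6,0.77],
    [-0.3,-5.7,0.1,-3.3,0.77],
    [-0.3,-7.1,0.2,-3.8,0.77],
    [-0.3,-7.1,0.2,-3.8,0.77],
    [-0.3,-5.7,0.2,-3.8,0.77],
    [-2.5,-5.2,0.1,-3.8,0.77],
    [-4.8,-4.7,0.1,-3.8,0.77],
    [-6.5,-3.5,0,-3.8,0.77],
  ],
)

```text
t: 23.48
eef_pos: [0.5399, 0.235, 0.0994]
ee_rot: [-2.74, 1.569, 0.578]
force: [0.9, 0.4, -1.0]
width: 0.0201
```

step_arm(
  deltas=[
    [-3,2,0,0,0.77],
    [-6,5,0,0,0.77],
    [-8,9,0,0,0.77],
    [-10,13,0,0,0.77],
    [-12,17,0,0,0.77],
    [-12,20,0,0,0.77],
    [-12,23,0,0,0.77],
    [-12,26,0,0,0.77],
    [-12,26,0,0,0.77],
    [-12,26,0,0,0.77],
  ],
)

```text
t: 24.32
eef_pos: [0.5848, -0.0234, 0.2174]
ee_rot: [-0.484, 1.571, 2.83]
force: [-0.1, 1.0, -0.4]
width: 0.0203
```

```bash
python3 look.py pics/b13.png; python3 top.py t3 scene side
```

```text
(no output)
```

View pics/b13.png

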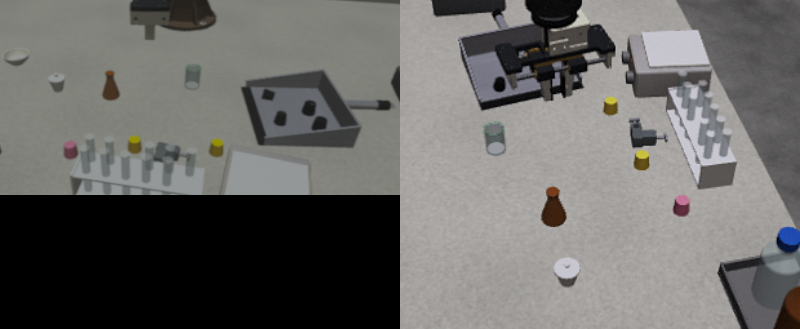

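View pics/t3_side.png

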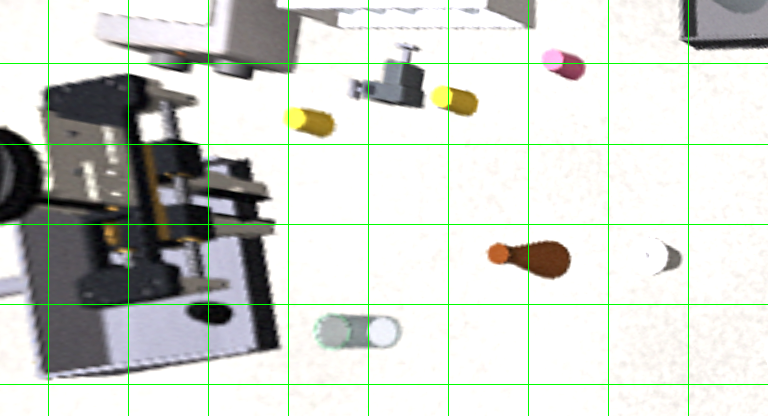

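View pics/t3_scene.png

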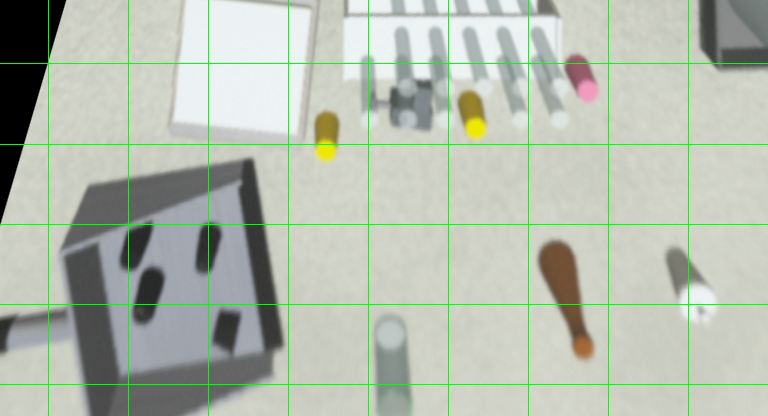

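D toppled on the lip and jammed briefly (18 N). It now lies inside the pan, but the pan has slid back. I'll measure both the slide and the stopper positions.

Run:
```python
from h import *
np.set_printoptions(precision=4,suppress=True)
# pan pose shift: register rectified-at-pan region between first and latest via ECC, scene (plane approx)
for cam in ("scene","side"):
    a=cv2.imread(f'pics/top_{cam}.png',0); b=cv2.imread(f'pics/t3_{cam}.png',0)
f=grab_frame("scene");T=ext(f)
P=pts(f,np.ones((420,560),bool),T)
print(get_state()["eef_pos"])
cv2.imwrite("pics/pan.png",cv2.resize(f["pixels"][160:275,370:560,::-1],None,fx=4.2,fy=4.2,interpolation=cv2.INTER_CUBIC))
```

```text
[ 0.5848 -0.0213  0.2174]
```

View pics/pan.png

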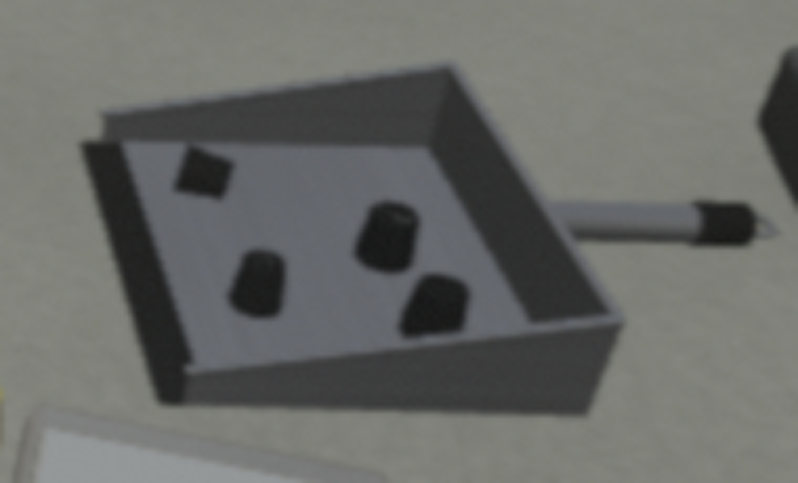

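The pan slid about 21 mm towards +y with no rotation. D lies flat inside, a little past the lip. Plenty of time is left (24 of 67 s), so I'll check D's margin and the free space behind the pan. Then I'll ease the pan back by pushing its back wall with the open fingers either side of the handle.

Run:
```python
from h import *
np.set_printoptions(precision=4,suppress=True)
f=grab_frame("scene");T=ext(f)
z=lambda p:np.array(p)/4.2+[370,160]-.4
c=onplane(f,z([(82,143),(160,403)]),T,.001)
m=c.mean(0);e=(c[1]-c[0])[:2];print("corners",c[:,:2],np.linalg.norm(e))
ly=-e/np.linalg.norm(e); px=np.array([ly[1],-ly[0]]); px*=np.sign(px[1]); print("px",px)
for n,p in (("lip inner",(125,143)),("lip inner2",(190,362)),("D corner",(175,190)),("Dc2",(222,198)),("C foot",(230,290)),("C foot2",(256,318))):
    q=onplane(f,z([p]),T,.003)[0,:2]; print(n,q,"depth past lip",(q-m[:2])@px)
P=pts(f,np.ones((420,560),bool),T); 
k=(P[:,1]>.40)&(P[:,1]<.65)&(P[:,0]>.35)&(P[:,0]<.75)&(P[:,2]>.02); Q=P[k]
for y in np.arange(.40,.65,.03):
    q=Q[(Q[:,1]>=y)&(Q[:,1]<y+.03)]
    if len(q): print(round(y,2),len(q),"x",np.percentile(q[:,0],[2,98]),"zmax",q[:,2].max())
s=get_state();print(s["q"],s["eef_pos"])
```

```text
corners [[0.4494 0.2068]
 [0.683  0.2447]] 0.23662377909073803
px [-0.1603  0.9871]
lip inner [0.4474 0.2319] depth past lip 0.0251561221146296
lip inner2 [0.65   0.2604] depth past lip 0.020788790900302816
D corner [0.4927 0.2594] depth past lip 0.04499717242276952
Dc2 [0.4957 0.2856] depth past lip 0.07038933379334376
C foot [0.5841 0.2844] depth past lip 0.055006547041600275
C foot2 [0.6061 0.2962] depth past lip 0.06311641791578891
0.4 759 x [0.4157 0.6588] zmax 0.0648442062918283
0.43 597 x [0.5318 0.6541] zmax 0.0660104080883317
0.46 139 x [0.5212 0.5386] zmax 0.04630761382046
0.49 140 x [0.5132 0.5328] zmax 0.04640716127735445
0.52 149 x [0.5106 0.5296] zmax 0.04782487131801394
0.55 19 x [0.5033 0.5239] zmax 0.03757456851941221
0.58 179 x [0.3585 0.4343] zmax 0.06371508229064127
[ 0.2974  0.2307 -0.2297 -0.0001 -1.1104 -0.121 ] [ 0.5848 -0.0213  0.2174]
```

D is about 20 mm past the inner edge of the lip, and the space behind the pan is free. Now the hand goes behind the pan with the fingers open.

Run:
```python
from plan import calls
calls((.5848,-.0213,.2174,99.95),[(.527,.470,.217,99.4,15),(.527,.470,.100,99.4,5),(.527,.470,.036,99.4,6),(.527,.470,.036,99.4,4)],0)
```

```text
[[0.0, -3.3, -0.2, 0.0, 0], [0.0, -6.6, -0.4, 0.1, 0], [0.0, -9.9, -0.6, 0.1, 0], [0.0, -13.2, -0.7, 0.1, 0], [0.0, -16.5, -0.9, 0.2, 0], [0.0, -19.8, -1.1, 0.2, 0], [0.0, -23.0, -1.3, 0.3, 0], [0.0, -26.3, -1.5, 0.3, 0], [0.0, -29.6, -1.7, 0.3, 0], [0.0, -32.9, -1.9, 0.4, 0]]
 -> end [ 0.5463  0.3062  0.2171 99.5833]
[[0.0, -3.3, -0.2, 0.0, 0], [0.0, -6.6, -0.3, 0.1, 0], [0.0, -9.9, -0.5, 0.1, 0], [0.0, -13.2, -0.7, 0.1, 0], [0.0, -16.5, -0.8, 0.2, 0], [2.4, -16.5, -0.8, 0.2, 0], [4.7, -16.5, -0.8, 0.2, 0], [7.0, -16.5, -0.8, 0.2, 0], [9.4, -16.5, -0.8, 0.2, 0], [11.7, -16.5, -0.8, 0.2, 0]]
 -> end [ 0.527  0.47   0.1   99.4  ]
[[1.1, -0.0, 0.0, -0.0, 0], [2.1, -0.0, 0.0, -0.0, 0], [3.2, -0.0, 0.0, -0.0, 0], [4.3, -0.0, 0.0, -0.0, 0], [5.3, -0.0, 0.0, -0.0, 0], [6.4, -0.0, 0.0, -0.0, 0], [6.4, -0.0, 0.0, -0.0, 0], [6.4, -0.0, 0.0, -0.0, 0], [6.4, -0.0, 0.0, -0.0, 0], [6.4, -0.0, 0.0, -0.0, 0]]
 -> end [5.27e-01 4.70e-01 3.60e-02 9.94e+01]
```

step_arm(
  deltas=[
    [0,-3.3,-0.2,0,0],
    [0,-6.6,-0.4,0.1,0],
    [0,-9.9,-0.6,0.1,0],
    [0,-13.2,-0.7,0.1,0],
    [0,-16.5,-0.9,0.2,0],
    [0,-19.8,-1.1,0.2,0],
    [0,-23.0,-1.3,0.3,0],
    [0,-26.3,-1.5,0.3,0],
    [0,-29.6,-1.7,0.3,0],
    [0,-32.9,-1.9,0.4,0],
  ],
)

```text
t: 25.45
eef_pos: [0.5454, 0.3072, 0.2176]
ee_rot: [-2.452, 1.57, 0.859]
force: [1.0, -0.4, 0.4]
width: 0.0811
```

step_arm(
  deltas=[
    [0,-3.3,-0.2,0,0],
    [0,-6.6,-0.3,0.1,0],
    [0,-9.9,-0.5,0.1,0],
    [0,-13.2,-0.7,0.1,0],
    [0,-16.5,-0.8,0.2,0],
    [2.4,-16.5,-0.8,0.2,0],
    [4.7,-16.5,-0.8,0.2,0],
    [7.0,-16.5,-0.8,0.2,0],
    [9.4,-16.5,-0.8,0.2,0],
    [9.4,-16.5,-0.8,0.2,0],
  ],
)

```text
t: 26.28
eef_pos: [0.5238, 0.4674, 0.1177]
ee_rot: [0.655, 1.562, -2.322]
force: [-2.2, -0.8, -1.1]
width: 0.0877
```

```bash
python3 -c "
from h import *
s=get_state();R=Ro.from_euler('xyz',s['ee_rot']).as_matrix();print(s['t'],s['eef_pos'],s['width'],np.degrees(np.arctan2(-R[1,1],-R[0,1])))
f=grab_frame('scene')['pixels'][110:310,330:560,::-1]
g=grab_frame('wrist')['pixels'][:,:,::-1]
cv2.imwrite('pics/c1.png',np.hstack([cv2.resize(f,(400,348)),cv2.resize(g,(400,348))]))"
```

```text
26.2833 [0.52376075 0.46742184 0.1177487 ] 0.08774878411361771 99.44275838376038
```

View pics/c1.png

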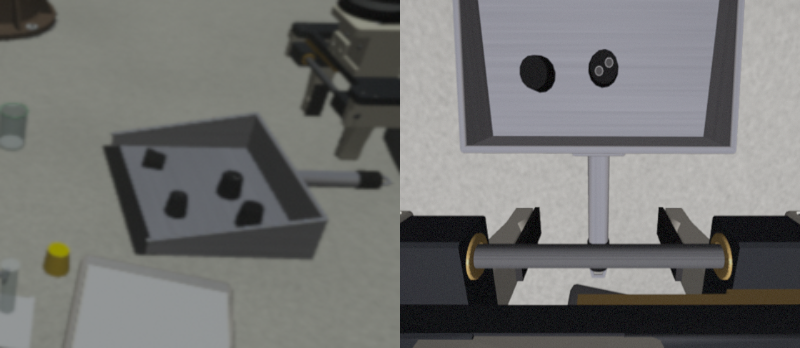

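The wrist view shows the fingers straddling the handle, square to the back wall. Descending.

step_arm(
  deltas=[
    [1.3,0,0,0,0],
    [2.6,0,0,0,0],
    [3.9,0,0,0,0],
    [5.2,0,0,0,0],
    [6.5,0,0,0,0],
    [7.5,0,0,0,0],
    [8.3,0,0,0,0],
    [8.5,0,0,0,0],
    [8.5,0,0,0,0],
    [8.5,0,0,0,0],
  ],
)

```text
t: 27.22
eef_pos: [0.5269, 0.4691, 0.0387]
ee_rot: [-2.858, 1.57, 0.448]
force: [1.0, 0.2, -0.2]
width: 0.0877
```

```bash
cat > st.py <<'E'
from h import *
s=get_state();R=Ro.from_euler('xyz',s['ee_rot']).as_matrix();print(s['t'],s['eef_pos'],s['width'],s['force'],np.degrees(np.arctan2(-R[1,1],-R[0,1])))
import sys
f=grab_frame('scene')['pixels'][110:310,330:560,::-1]
g=grab_frame('wrist')['pixels'][:,:,::-1]
cv2.imwrite(sys.argv[1],np.hstack([cv2.resize(f,(400,348)),cv2.resize(g,(400,348))]))
E
python3 st.py pics/c2.png
```

```text
27.2167 [0.52688355 0.46907436 0.03866523] 0.08768035229527521 [ 0.98696333  0.15699789 -0.15496455] 99.42605252740131
```

View pics/c2.png

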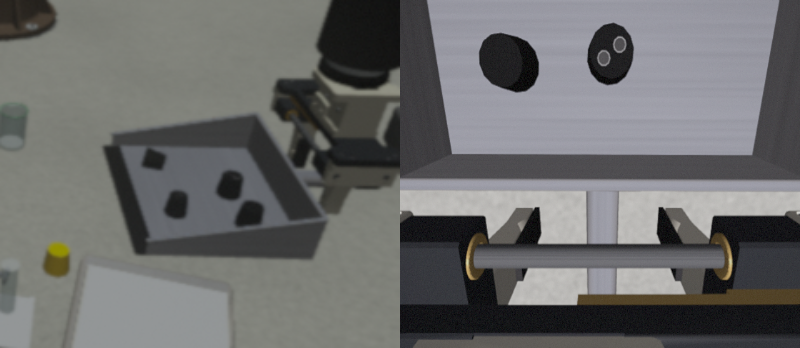

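step_arm(
  deltas=[
    [0,0.7,0,0,0],
    [0,1.3,0,0,0],
    [0,1.7,0,0,0],
    [0,2.0,0,0,0],
    [0,2.2,0,0,0],
    [0,2.4,0,0,0],
    [0,2.6,0,0,0],
    [0,2.8,0,0,0],
    [0,3.0,0,0,0],
    [0,3.2,0,0,0],
  ],
)

```text
t: 28.15
eef_pos: [0.532, 0.4387, 0.0387]
ee_rot: [-2.158, 1.568, 1.149]
force: [-2.0, 5.4, -1.4]
width: 0.0877
```

```bash
python3 st.py pics/c3.png
```

```text
28.15 [0.5320208  0.43872209 0.03870236] 0.0877076055819099 [-2.01797142  5.38112175 -1.4079883 ] 99.4479711104664
```

View pics/c3.png

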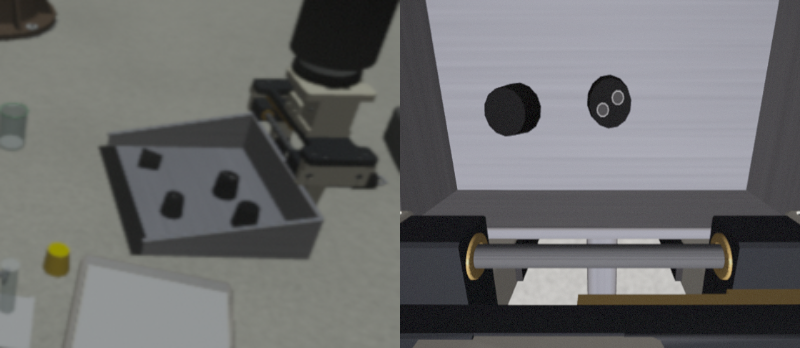

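The fingers are in contact at 5 N and the pan is sliding back with its contents still. Another 1.5 cm.

step_arm(
  deltas=[
    [0,0.2,0,0,0],
    [0,0.4,0,0,0],
    [0,0.6,0,0,0],
    [0,0.8,0,0,0],
    [0,1.0,0,0,0],
    [0,1.2,0,0,0],
    [0,1.3,0,0,0],
    [0,1.4,0,0,0],
    [0,1.4,0,0,0],
    [0,1.0,0,0,0],
  ],
)

```text
t: 29.08
eef_pos: [0.5335, 0.4267, 0.0385]
ee_rot: [0.994, 1.57, -1.984]
force: [-0.5, 0.5, 1.2]
width: 0.0878
```

```bash
python3 st.py pics/c4.png
python3 - <<'E'
from h import *
f=grab_frame("scene")
a=cv2.imread("pics/a_scene.png")
b=f["pixels"][:,:,::-1]
sl=np.s_[160:275,370:560]
cv2.imwrite("pics/c4b.png",np.hstack([cv2.resize(x[sl],(400,242)) for x in(a,b)]))
E
```

```text
29.0833 [0.53346565 0.42672286 0.03845859] 0.087839081262904 [-0.48782005  0.47712477  1.23451211] 99.39589435919937
```

View pics/c4b.png

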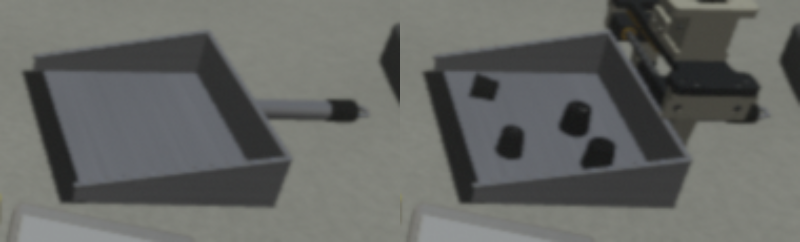

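The pan is back in its original position: the lip corner is at (24,70) in both halves. Retreating.

step_arm(
  deltas=[
    [0,-0.8,0,0,0],
    [0,-1.7,0,0,0],
    [0,-2.6,0,0,0],
    [-1.5,-2.8,0,0,0],
    [-4,-2.8,0,0,0],
    [-7,-2.8,0,0,0],
    [-10,-2.8,0,0,0],
    [-13,-2.8,0,0,0],
    [-16,-2.8,0,0,0],
    [-18,-2.8,0,0,0],
  ],
)

```text
t: 30.07
eef_pos: [0.5293, 0.4564, 0.2222]
ee_rot: [-2.559, 1.567, 0.748]
force: [-0.1, 0.0, -1.2]
width: 0.0878
```

step_arm(
  deltas=[
    [0,4,0,0,0],
    [0,8,0,0,0],
    [0,12,0,0,0],
    [0,16,0,0,0],
    [0,20,0,0,0],
    [0,24,0,0,0],
    [0,28,0,0,0],
    [0,32,0,0,0],
    [0,36,0,0,0],
    [0,40,0,0,0],
  ],
)

```text
t: 30.9
eef_pos: [0.5946, 0.0593, 0.2189]
ee_rot: [-3.017, 1.57, 0.29]
force: [0.7, 0.9, -0.4]
width: 0.0877
```

step_arm(
  deltas=[
    [0,4,0,0,0],
    [0,8,0,0,0],
    [0,12,0,0,0],
    [0,15,0,0,0],
    [0,17,0,0,0],
    [0,17,0,0,0],
    [0,17,0,0,0],
    [0,17,0,0,0],
    [0,17,0,0,0],
    [0,17,0,0,0],
  ],
)

```text
t: 31.73
eef_pos: [0.6223, -0.1061, 0.2186]
ee_rot: [-2.979, 1.571, 0.328]
force: [0.2, -0.8, -0.9]
width: 0.0878
```

```bash
python3 top.py t4 scene side; python3 look.py pics/d1.png
python3 - <<'E'
from h import *
np.set_printoptions(precision=4,suppress=True)
print(get_state()["eef_pos"],get_state()["t"])
for c,n0 in(("scene","a_scene"),("side","a_side")):
    f=grab_frame(c); 
    for n in("beaker","flask","crucible","boss_head","evap_dish"):
        m=masks_of(n,c)
        if m: P=pts(f,m[0]["mask"],ext(f)); lo,hi=np.percentile(P,[3,97],axis=0); print(c,n,[int(v) for v in m[0]["extent"]],(lo+hi)/2)
E
```

```text
[ 0.6222 -0.1066  0.2186] 31.9333
scene beaker [381, 173, 545, 262] [0.5523 0.3494 0.0295]
scene flask [236, 176, 259, 205] [ 0.5527 -0.1333  0.0363]
scene crucible [180, 182, 199, 201] [ 0.5642 -0.2818  0.0265]
scene boss_head [296, 251, 329, 275] [0.7764 0.0531 0.0191]
scene evap_dish [133, 153, 161, 172] [ 0.4479 -0.4584  0.0187]
side beaker [212, 182, 233, 213] [0.4655 0.0741 0.0327]
side flask [258, 232, 280, 265] [ 0.5558 -0.1117  0.0384]
side crucible [269, 291, 289, 312] [ 0.556  -0.282   0.0283]
side boss_head [326, 181, 358, 203] [0.7792 0.0607 0.0198]
side evap_dish [217, 360, 256, 398] [ 0.4438 -0.4569  0.0203]
```

View pics/d1.png

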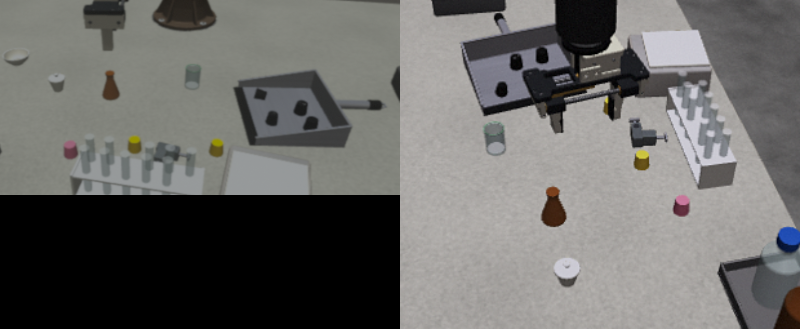

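View pics/t4_side.png

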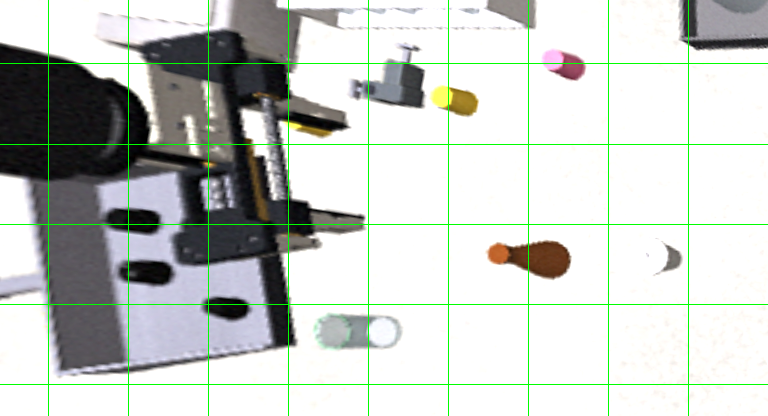

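Run:
```python
from h import *
print(get_state()["qd"].round(3)); print(job_done())
```

```text
[-0.     0.001  0.001 -0.    -0.    -0.001]
the job is handed in; nothing more can be done
None
```

All four stoppers are inside the dustpan, pushed along the bench with the fingertips and never gripped. The job is handed in.

**What went wrong:**
- The fourth stopper toppled on the rubber lip, with a brief contact force of about 20–27 N. It now lies on its side instead of standing. By my measurement it was about 20 mm past the inner edge of the lip. I re-checked it only roughly after moving the pan, and it had shifted by about 4 mm at most.
- The pushes slid the pan back about 21 mm in all. I eased it back by pressing on the outside of its back wall with the open fingers either side of the handle. In the before-and-after pictures it looks to be within about 2 mm of where it started.

**Last checks:**
- **Stoppers:** all four were in the pan, three standing and one lying.
- **Bystanders:** the flask, crucible, boss head, evaporating dish and beaker all stand where they were by eye. Measured positions matched the first readings, with two exceptions. The network took the pan for the beaker in the scene camera, and the flask's y in the side camera read about 3 cm off. Its picture position was unchanged, so I put that down to a depth error.
- **Hand:** about 0.22 m up, at rest and touching nothing.
- **Time:** about 32 s of the 67 s.

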